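# Roll the shoe-polish tin into its stand and shut the gate

## Task

The round shoe-polish tin is standing on its rim on the ledge. Roll it along on its rim, without lifting it, dragging it along or letting it fall flat, into the slot of the wooden shoe-care stand until it is up against the stop at the far end, then swing the stand's gate bar fully shut across the slot's mouth so that the tin cannot roll out. Leave everything else where it is.

Things in the scene. Friction and masses are not known exactly. Their poses are not given: they have to be found in the camera images.
- tin: Metal polish tin, a disc 90 mm across, 30 mm thick, about 0.18 kg, on its rim. Origin at its centre, 45 mm up. y = disc axis (level); z is up at the start and turns as it rolls. Slick (friction 0.4). A slow push from behind at centre height rolls it straight on and it soon stops; that does not steer it. Turn it with fingers on both flat faces: a push on one face above 30 mm can tip it over.
- stand: Fixed wooden stand. Origin on the ledge in the middle of the slot. The slot runs along x, 48 mm wide (y -24 to 24 mm), its mouth facing -x, its floor the ledge itself; its side walls, 14 mm thick and 45 mm high, begin at x = -45 mm. On the +y side, to y = 118 mm, is an open tray 45 mm high with a brush. The tin starts 220 to 300 mm in front of the origin (at -x), within 20 mm of the midline.
- stop (a point): Middle of the front face of the stop at the slot's far end, at x = 45 mm of the stand, 11 mm up. The stop is a wooden block 22 mm high. With the tin up against it the tin's centre is at the stand's x = 6 mm.
- pivot (a point): Axis of the gate's upright steel pivot post (14 mm across, 62 mm high) at the stand's x = -56, y = -34 mm; the point is 45 mm above the ledge.
- gate (a joint): Gate bar's angle about the pivot, rad: 0 = shut across the mouth (bar points to the stand's +y, at its limit); grows anticlockwise from above, 1.57 = pointing to the stand's -x, at most 2.7; starts 1.9 to 2.6. Under 1 N at the peg moves it; it stays where left. Steel bar 72 mm long, 10 wide, 39 to 51 mm above the ledge; shut, it leaves the seated tin 12 mm of play.
- gate_peg (a point): Upright wooden peg, 12 mm thick, at the gate bar's free end, 68 mm from the pivot axis, reaching from 39 to 80 mm above the ledge: push the gate by it. The point is on the peg's axis, 60 mm up.
- brush: Bystander: wooden shoe brush, 105 x 42 x 40 mm, lying in the stand's tray. Origin at its underside's centre.
- spare_tin: Bystander: a smaller polish tin, 80 mm across and 24 mm high, lying flat. Origin at its underside's centre.
- torch: Bystander: yellow plastic torch 155 mm long, 48 mm across the head, lying down. Origin under its middle.
- dish: Bystander: round white ceramic dish, 130 mm across, 35 mm high. Origin under its middle.
- clamp: Bystander: chrome bulldog clamp, about 80 x 62 x 28 mm, lying flat. Origin at its underside.
- shoe_tree_a: Bystander: plastic shoe tree about 245 mm long, 72 mm high. Origin at its underside, near its middle.
- shoe_tree_b: Bystander: the other shoe tree of the pair, the same size.
Things that resemble listed ones, but are neither listed nor needed, are in the scene too. What is shaped like the tin but purple or yellow is not meant.

How it is judged:
By the outcome, as a careful person would: the job done as asked, in the order asked, and still so for the second after the job is handed in, with the robot touching nothing.
It also fails if it takes over 70 s, if anything falls off the work surface, if the arm or the gripper's body presses on something with over 40 N, if the wrist force passes 120 N, or if a joint passes its speed limit or range.

## Robot

A 6-joint arm with a two-finger parallel gripper is mounted at the origin on the work surface. World frame = base frame: x ahead of the robot, y to its left, z up, the work surface at z = 0. Lengths are in m, angles in degrees, forces in N, time in s.
With the tool pointing down it reaches from about 0.275 to 0.75 m from the base axis. Payload 10.2 kg.
Tool frame: the origin (TCP) lies between the finger pads; the fingertips stand 22 mm ahead of it and the grasp point (between the pads) lies 3 mm ahead of it (r.tip_extent is the distance from the TCP to the fingertips, in m); z points along the fingers, y is the direction in which the jaws open and shut (so a half turn about z gives the same grasp; the last joint's range is limited). The gripper opens to 85 mm and grips with 20 to 120 N. Pads are 22 mm wide; open, the fingers measure 114 mm over their backs; the gripper's body (76 mm by 85 mm) begins 54 mm behind the grasp point. The pads swing forward as they close: fully open they stand 13 mm farther back than shut.
Start: joints at [55.554, 17.928, 85.812, -0, 76.261, -12.8], TCP at [0.194, 0.488, 0.213] pointing down, gripper open.
Joint ranges: [-168.41, 168.41], [-55.51, 124.54], [10.69, 146.95], [-70.63, 250.63], [1, 178], [-165.06, 165.06]. Speed limits (degrees/s): [136.94, 136.94, 172.46, 180, 180, 180].

## Interface

Orientations are given as [roll, pitch, yaw] about the fixed x, y, z axes, in that order (R = Rz(yaw) Ry(pitch) Rx(roll)).
In Python, from rig import r gives the robot as it stands.
- The arm moves only by the shell command python3 -m creep 'ROWS'. ROWS is JSON, a list of rows, each a list of 7 numbers: the shift along the tool's x, y, z in m, then the turn, a rotation vector about the tool's x, y, z in rad, then the closure in counts, from 0 (fully open) to 255 (shut). In form: [[dx, dy, dz, rx, ry, rz, claw], ...]. A call has 1 to 12 rows; each row is the pose to reach, as a shift and turn from the pose measured when the call began, along the tool's axes at that moment; what a row does not reach only later rows make up. A row lasts 1/8 s, in which the tool goes at most 62.5 mm and 10.7 degrees, less where a joint would pass 70% of its speed; a pose out of reach is approached as far as the arm can. A call with a gripper value outside its range is refused whole. The fingers move at their own pace and stop on an object; the grip force is fixed at half the most. Time passes only in rows, so rows that repeat a pose let the fingers close. It gives the time, the measured TCP pose, the force and the opening at its end, in the units of the state.
- r.observe(): the state, without advancing time (a new reading comes with each control period).
- r.snapshot(name): name is "side" or "top"; returns a dict with "color" (420x560x3 uint8, red, green, blue), "camera_matrix" (3x3 intrinsics, pixels), "k1" (the pictures are not rectified: a ray, as slopes to the right and down, at radius r is drawn at 1 + k1 r^2 times it, then the intrinsics apply), "rvec" (rotation vector, rad) and "tvec" (3), from world to camera coordinates, as OpenCV has them. Camera axes: x right, y down, z forward; pixel columns grow to the right and rows downward; lengths in m; the calibration is good to about 2 mm. A picture is of the moment at which its call begins. There is no depth.
- r.job_done(): hands the job in, once; it reports no verdict.
The state is a dict: "t": time; "q": joint angles; "dq": joint speeds; "joint_efforts": joint torques, N m; "eef_pos": TCP position; "ee_rot": TCP orientation; "ft_force": force on the tool from outside, world axes, zero at the start; "ft_torque": the same for the moment, N m; "width": finger opening in m.
Only numpy, scipy, OpenCV 4.12 (cv2) and the standard library are available. Lean on these libraries where they do the work, as an engineer would, in place of code of your own. Each camera call takes 0.05 s, during which the arm holds its last target.

## Working session

There is one attempt and no reset: what is moved stays moved. The work goes in short steps, Python scripts to look and compute and a shell command to move; the robot and the scene stay as the last step left them, time stands still between calls to the robot, and variables do not carry over. Pictures are saved under pics/ and viewed, and the job is handed in when it is done.

```bash
ls; mkdir -p pics
python3 - <<'E'
from rig import r
import cv2
s=r.observe();print({k:s[k] for k in('t','eef_pos','ee_rot','width')})
for n in('top','side'):
    d=r.snapshot(n);cv2.imwrite(f'pics/{n}0.png',d['color'][:,:,::-1]);print(n,d['camera_matrix'],d['k1'],d['rvec'],d['tvec'])
E
```

```text
pics
{'t': 0.0, 'eef_pos': array([0.19351355, 0.48772033, 0.21274643]), 'ee_rot': array([-1.79927335e+02, -1.52173907e-02,  1.58352610e+02]), 'width': 0.08500718514552909}
top [[519.705938     0.         282.725018  ]
 [  0.         519.705938   208.90664805]
 [  0.           0.           1.        ]] -0.16323430062498936 [ 2.11607415 -2.08968296  0.22879082] [-0.02450715  0.52069699  1.35853781]
side [[491.00314792   0.         281.30485246]
 [  0.         491.00314792 208.99973737]
 [  0.           0.           1.        ]] -0.17988513971857106 [ 0.0636551  -2.9163804   1.16617395] [0.52156786 0.07287019 1.23062855]
```

View pics/top0.png

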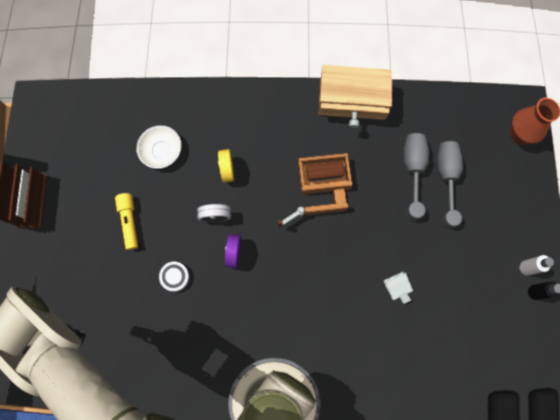

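View pics/side0.png

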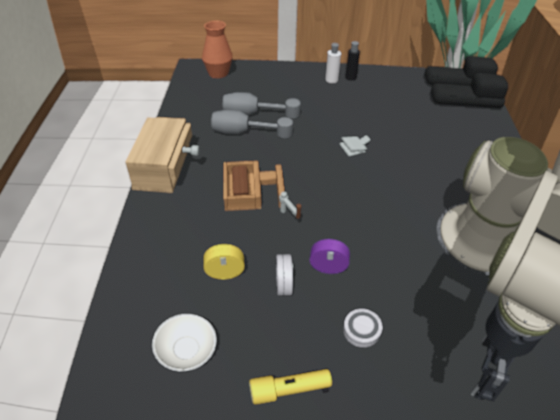

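Candidates for the tin, as pixels in the top view: the grey-white tin on its rim (214,213), yellow (226,166), purple (233,251), and the spare tin lying flat (174,276). The grey-white one matches the description. I'll check it in a close crop.

```bash
cat > h.py <<'E'
import numpy as np, cv2
from rig import r
def crop(d,x0,y0,x1,y1,s,name):
    c=d['color'][y0:y1,x0:x1,::-1]; c=cv2.resize(c,None,fx=s,fy=s,interpolation=cv2.INTER_CUBIC)
    for x in range((x0//20+1)*20,x1,20):
        cv2.line(c,((x-x0)*s,0),((x-x0)*s,6),(0,255,255),1);cv2.putText(c,str(x),((x-x0)*s,18),0,.35,(0,255,255),1)
    for y in range((y0//20+1)*20,y1,20):
        cv2.line(c,(0,(y-y0)*s),(6,(y-y0)*s),(0,255,255),1);cv2.putText(c,str(y),(8,(y-y0)*s+4),0,.35,(0,255,255),1)
    cv2.imwrite('pics/'+name,c)
def D(d): return np.array([d['k1'],0,0,0,0.])
def ray(d,u,v):
    K=d['camera_matrix'];xd=np.array([(u-K[0,2])/K[0,0],(v-K[1,2])/K[1,1]]);x=xd.copy()
    for _ in range(30): x=xd/(1+d['k1']*(x@x))
    R=cv2.Rodrigues(np.array(d['rvec'],float))[0];C=-R.T@np.array(d['tvec']);return C,R.T@np.array([x[0],x[1],1])
def at(d,u,v,z):
    C,w=ray(d,u,v);return C+w*(z-C[2])/w[2]
def proj(d,P):
    return cv2.projectPoints(np.array(P,float).reshape(-1,3),np.array(d['rvec'],float),np.array(d['tvec'],float),d['camera_matrix'],D(d))[0].reshape(-1,2)
def tri(*obs):
    A=0;b=0
    for d,u,v in obs:
        C,w=ray(d,u,v);w=w/np.linalg.norm(w);M=np.eye(3)-np.outer(w,w);A=A+M;b=b+M@C
    return np.linalg.solve(A,b)
E
python3 - <<'E'
from h import *
t=r.snapshot('top');s=r.snapshot('side')
crop(t,190,140,360,260,4,'t1.png');crop(s,210,145,340,305,4,'s1.png')
import pickle;pickle.dump((t,s),open('snap1.pkl','wb'))
E
```

```text
(no output)
```

View pics/t1.png

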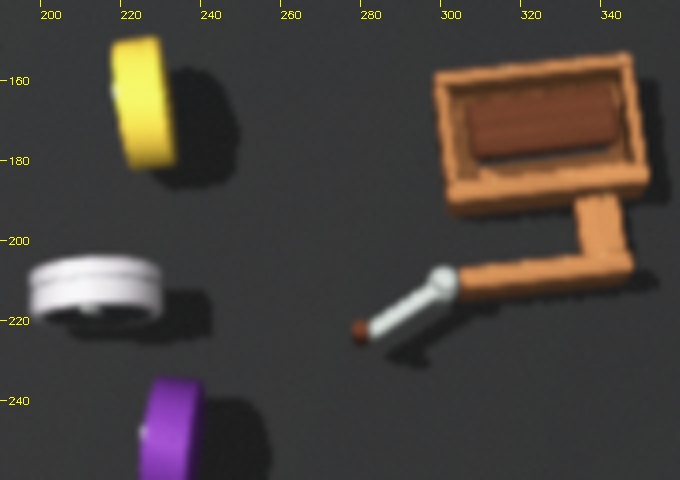

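View pics/s1.png

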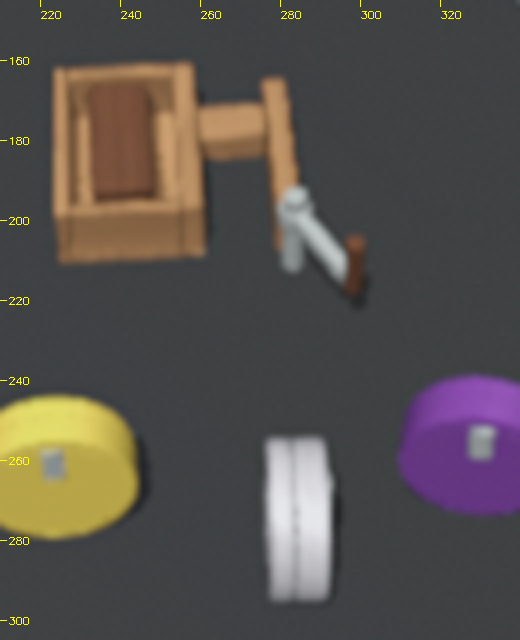

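Run:
```python
from h import *
import pickle
from scipy.optimize import least_squares
t,s=pickle.load(open('snap1.pkl','rb'))
T=lambda X,Y:(190+X/4,140+Y/4); S=lambda X,Y:(210+X/4,145+Y/4)
print('post tri',tri((t,*T(443,276)),(s,*S(295,196))))
print('peg tri',tri((t,*T(360,328)),(s,*S(356,242))))
obs=[(t,T(443,276),(-56,-34,62)),(s,S(295,196),(-56,-34,62)),
(t,T(434,73),(-45,118,45)),(s,S(56,208),(-45,118,45)),
(t,T(449,192),(-45,24,45)),(s,S(201,206),(-45,24,45))]
def f(p):
    c,n=np.cos(p[2]),np.sin(p[2]);o=[]
    for d,uv,P in obs:
        x,y,z=np.array(P)/1000
        o+=list(proj(d,[p[0]+c*x-n*y,p[1]+n*x+c*y,z])[0]-uv)
    return o
q=at(t,*T(443,276),.062);print(q)
best=min((least_squares(f,[q[0],q[1],a]) for a in np.arange(-3,3,.8)),key=lambda k:k.cost)
print(best.x,np.degrees(best.x[2]),np.round(best.fun,1))
p=best.x
# tin fit: silhouette corners
C,_=ray(t,0,0);print('topcam',C);C,_=ray(s,0,0);print('sidecam',C)
def tin(pp):
    x,y,a=pp;ax=np.array([-np.sin(a),np.cos(a),0]);h=np.array([np.cos(a),np.sin(a),0]);th=np.linspace(0,2*np.pi,90)
    return np.array([[x,y,.045]+ax*k+ (h*np.cos(w)+np.array([0,0,1])*np.sin(w))*.045 for k in(-.015,.015) for w in th])
M={}
bb=[]
for d,box in((t,None),(s,None)):
    pass
# observed hull extremes: top crop: left 29, right 161, top 255, bottom 325ish ; side crop: left 265 right 332 top 436 bottom 602
to=np.array([*T(29,255),*T(161,325)]);so=np.array([*S(265,436),*S(332,602)])
def g(pp):
    P=tin(pp);o=[]
    for d,b in((t,to),(s,so)):
        u=proj(d,P);o+=list(np.r_[u.min(0),u.max(0)]-b)
    return o
q=at(t,*T(95,285),.06)
for a in(p[2]-.2,p[2],p[2]+.2):
    b=least_squares(g,[q[0],q[1],a],diff_step=1e-3);print(b.x,np.degrees(b.x[2]),b.cost,np.round(b.fun,1))
c,n=np.cos(p[2]),np.sin(p[2]);d=b.x[:2]-p[:2];print('tin in stand',d@[c,n],d@[-n,c])
```

```text
post tri [ 0.51974604 -0.06684654  0.06238073]
peg tri [ 0.48046097 -0.01135606  0.07973265]
[ 0.5203351  -0.06696302  0.062     ]
[ 0.56001027 -0.11911772 -1.46687381] -84.04567819466183 [-0.  -0.  -0.4  0.   0.6 -0.7 -0.5  0.9  0.2  1.7  0.   0. ]
topcam [ 0.21087721 -0.02562505  1.43952252]
sidecam [0.50530953 0.81506397 0.93387511]
[ 0.50935025  0.17107419 -1.60911387] -92.19543326110534 0.5527284207254148 [-0.   0.4  0.5  0.6 -0.3  0.2 -0.5  0.2]
[ 0.50990712  0.17118752 -1.46433367] -83.90013921226318 0.42614490630922314 [ 0.  -0.   0.5  0.6 -0.1  0.4 -0.3  0.1]
[ 0.50990712  0.17118752 -1.46433367] -83.90013927279351 0.42614490631273183 [ 0.  -0.   0.5  0.6 -0.1  0.4 -0.3  0.1]
tin in stand -0.2939364963815686 -0.019717862041165348
```

```bash
cat >> h.py <<'E'
from scipy.optimize import minimize
O=np.array([.5600,-.1191]);YAW=-1.4669
def tinpts(pp):
    x,y,a=pp[:3];ax=np.array([-np.sin(a),np.cos(a),0]);h=np.array([np.cos(a),np.sin(a),0]);th=np.linspace(0,2*np.pi,60)
    return np.array([[x,y,.045]+ax*k+ (h*np.cos(w)+np.array([0,0,1])*np.sin(w))*.045 for k in(-.015,.015) for w in th])
def hullmask(d,pp,box,s=8):
    u=(proj(d,tinpts(pp))+.5-np.array(box[:2]))*s
    m=np.zeros(((box[3]-box[1])*s,(box[2]-box[0])*s),np.uint8)
    cv2.fillConvexPoly(m,cv2.convexHull(np.round(u).astype(np.int32)),255)
    return cv2.resize(m,None,fx=1/s,fy=1/s,interpolation=cv2.INTER_AREA)/255.
def fittin(d,box,p0,yaws,hi=190.,lo=60.):
    g=np.clip((d['color'][box[1]:box[3],box[0]:box[2]].max(2)-lo)/(hi-lo),0,1.)
    res=[]
    for a in yaws:
        f=lambda q:((hullmask(d,[q[0],q[1],a],box)-g)**2).sum()
        m=minimize(f,p0[:2],method='Nelder-Mead',options=dict(initial_simplex=[p0[:2],[p0[0]+.006,p0[1]],[p0[0],p0[1]+.006]],xatol=2e-4,fatol=.01));res.append((a,*m.x,m.fun))
    return np.array(res)
def instand(p,a=None):
    c,n=np.cos(YAW),np.sin(YAW);d=np.array(p[:2])-O;return d@[c,n],d@[-n,c]
def toworld(x,y):
    c,n=np.cos(YAW),np.sin(YAW);return O+np.array([c*x-n*y,n*x+c*y])
E
python3 - <<'E'
from h import *
import pickle
t,s=pickle.load(open('snap1.pkl','rb'))
print(s['color'][265,274:300].max(1),s['color'][240,270:280].max(1))
R=fittin(s,(265,245,305,305),[.51,.171],np.radians(np.arange(-98,-75,2)))
for x in R: print(np.degrees(x[0]).round(1),x[1:].round(4))
# purple/yellow near edges
for n,u,v in(('purple top-left',228,234.5),('purple tr',240.5,235),('yellow bl',222,182),('yellow br',234,181)):
    P=at(t,u,v,.075);print(n,P,instand(P))
c=r.observe();
E
```

```text
[ 67  78 118 177 215 225 224 220 209 200 214 222 221 221 222 220 213 192
 155  97  56  61  65  66  66  66] [68 65 66 66 66 67 66 66 66 67]
-98.0 [ 0.5099  0.1687 94.9511]
-96.0 [ 0.5094  0.1684 78.4745]
-94.0 [ 0.5098  0.1688 66.5163]
-92.0 [ 0.5095  0.1689 61.4922]
-90.0 [ 0.5095  0.1691 55.1874]
-88.0 [ 0.511   0.1694 42.5918]
-86.0 [ 0.5102  0.1694 27.4276]
-84.0 [ 0.5107  0.1685 24.1444]
-82.0 [ 0.5109  0.1683 33.1033]
-80.0 [ 0.5101  0.1685 53.8768]
-78.0 [ 0.5113  0.1675 74.5652]
-76.0 [ 0.5111  0.1682 99.6974]
purple top-left [0.44531129 0.12703511 0.075     ] (np.float64(-0.2567021720221906), np.float64(-0.08854371803824275))
purple tr [0.44442494 0.09355779 0.075     ] (np.float64(-0.22349729244348845), np.float64(-0.09289720499676492))
yellow bl [0.59034618 0.14871804 0.075     ] (np.float64(-0.26322667923859716), np.float64(0.057957823587786))
yellow br [0.59351515 0.11593224 0.075     ] (np.float64(-0.23028901635888063), np.float64(0.05770950532215324))
```

```bash
cat >> h.py <<'E'
from scipy.spatial.transform import Rotation as Ro
def rel(pos,yaw):
    """shift and turn in tool axes to reach pos, pointing down with world yaw (deg)"""
    s=r.observe();R=Ro.from_euler('xyz',s['ee_rot'],degrees=True)
    T=Ro.from_euler('xyz',[180,0,yaw],degrees=True)
    print('shift',(R.inv().apply(np.array(pos)-s['eef_pos'])).round(4),'turn',(R.inv()*T).as_rotvec().round(4),'t',s['t'],'w',round(s['width'],4))
E
python3 - <<'E'
from h import *
rel([.5105,.169,.18],95.2)
E
```

```text
shift [-0.4122 -0.1794  0.033 ] turn [-7.0000e-04  2.0000e-04  1.1022e+00] t 0.2 w 0.0853
```

```bash
python3 -m creep '[[-0.05,-0.022,0,0,0,0.14,110],[-0.1,-0.044,0,0,0,0.28,110],[-0.15,-0.066,0,0,0,0.42,110],[-0.2,-0.088,0,0,0,0.56,110],[-0.25,-0.11,0,0,0,0.7,110],[-0.3,-0.13,0,0,0,0.84,110],[-0.35,-0.152,0.01,0,0,0.98,110],[-0.39,-0.17,0.02,0,0,1.06,110],[-0.412,-0.179,0.033,0,0,1.102,110],[-0.412,-0.179,0.033,0,0,1.102,110],[-0.412,-0.179,0.033,0,0,1.102,110]]'
python3 - <<'E'
from h import *
rel([.5105,.169,.052],95.2)
t=r.snapshot('top');s=r.snapshot('side')
crop(t,180,150,320,270,5,'t2.png');crop(s,210,145,340,305,4,'s2.png')
E
```

```text
t: 1.58
eef_pos: [0.5099, 0.1705, 0.1803]
ee_rot: [-180.0, 0.0, 95.3]
ft_force: [-0.8, -0.1, -0.2]
width: 0.0489
shift [-0.0015  0.0006  0.1283] turn [-0.0005  0.0003  0.0021] t 1.575 w 0.0489
```

View pics/s2.png

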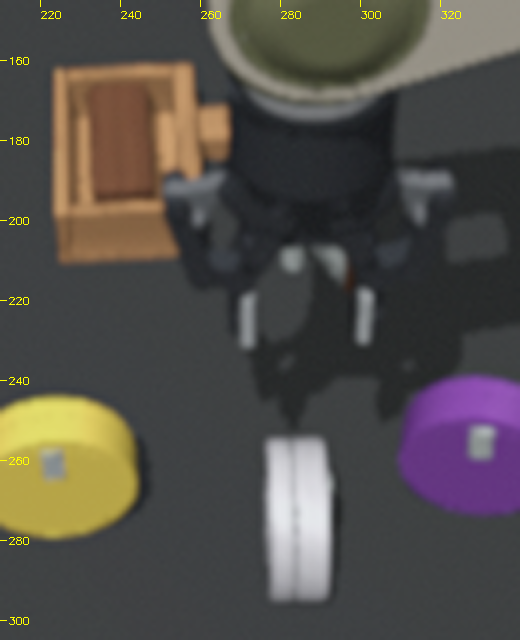

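View pics/t2.png

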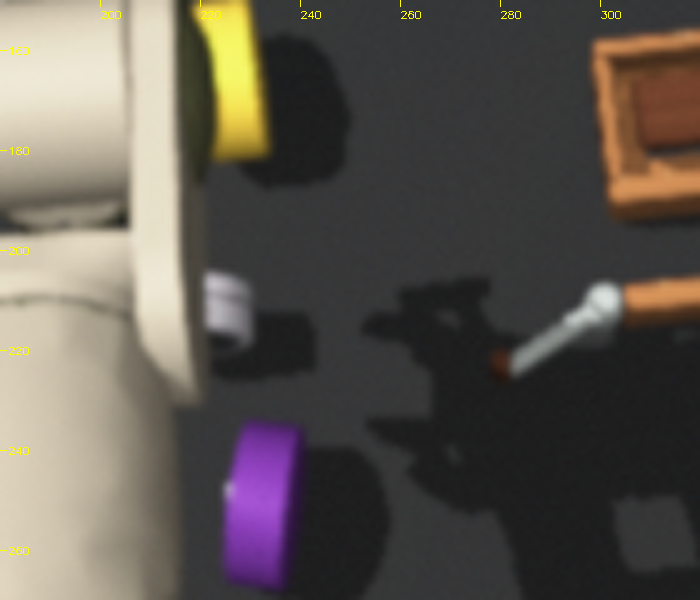

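```bash
python3 -m creep '[[-0.0015,0.0005,0.04,0,0,0.002,110],[-0.0015,0.0005,0.07,0,0,0.002,110],[-0.0015,0.0005,0.1,0,0,0.002,110],[-0.0015,0.0005,0.12,0,0,0.002,110],[-0.0015,0.0005,0.128,0,0,0.002,110],[-0.0015,0.0005,0.128,0,0,0.002,110],[-0.0015,0.0005,0.128,0,0,0.002,110]]'
python3 - <<'E'
from h import *
s=r.snapshot('side')
crop(s,210,145,340,305,4,'s3.png')
E
```

```text
t: 2.55
eef_pos: [0.5111, 0.1693, 0.0536]
ee_rot: [179.9, 0.0, 95.2]
ft_force: [-0.7, 0.2, -0.6]
width: 0.0487
```

View pics/s3.png

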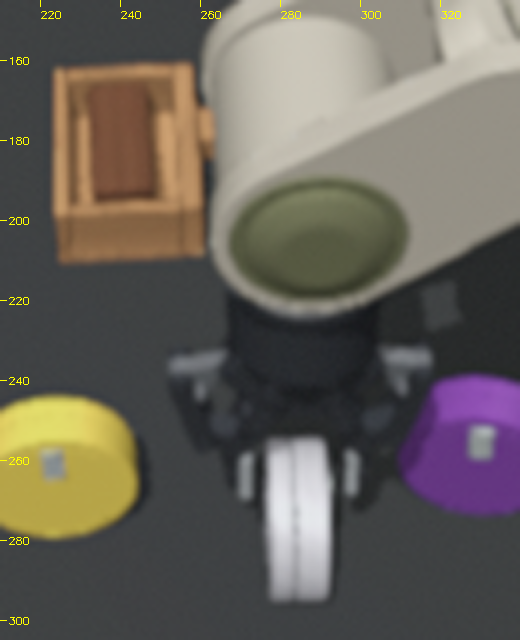

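```bash
python3 -m creep '[[0,0,0,0,0,0,130],[0,0,0,0,0,0,145],[0,0,0,0,0,0,155],[0,0,0,0,0,0,162],[0,0,0,0,0,0,166],[0,0,0,0,0,0,169],[0,0,0,0,0,0,171],[0,0,0,0,0,0,171]]'
python3 - <<'E'
from h import *
s=r.snapshot('side')
crop(s,210,145,340,305,4,'s4.png')
E
```

```text
t: 3.6
eef_pos: [0.5111, 0.1692, 0.0537]
ee_rot: [179.9, 0.0, 95.2]
ft_force: [-1.0, -0.8, 3.9]
width: 0.0291
```

View pics/s4.png

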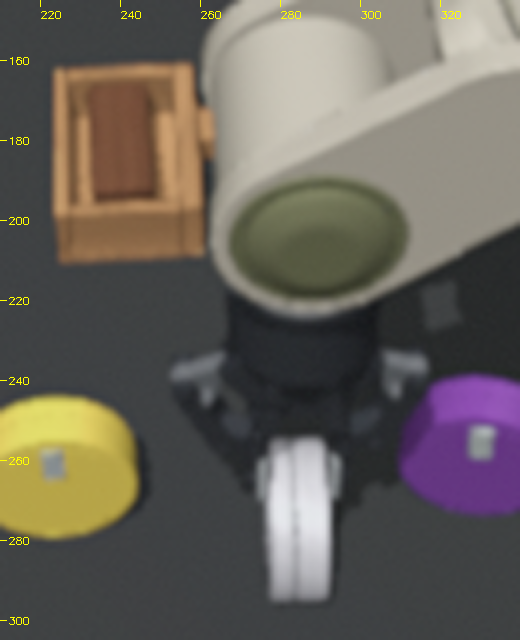

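```bash
python3 -m creep '[[0,0,0,0,0,-0.03,171],[0,0,0,0,0,-0.065,171],[0,0,0,0,0,-0.1,171],[0,0,0,0,0,-0.13,171],[0,0,0,0,0,-0.13,171],[0,0,0,0,0,-0.13,171],[0,0,0,0,0,-0.13,160],[0,0,0,0,0,-0.13,145],[0,0,0,0,0,-0.13,125],[0,0,0,0,0,-0.13,110],[0,0,0,0,0,-0.13,110]]'
python3 - <<'E'
from h import *
s=r.snapshot('side')
crop(s,210,145,340,305,4,'s5.png')
E
```

```text
t: 5.03
eef_pos: [0.5111, 0.1692, 0.0536]
ee_rot: [179.9, 0.0, 102.7]
ft_force: [-0.1, 0.6, -0.1]
width: 0.0486
```

View pics/s5.png

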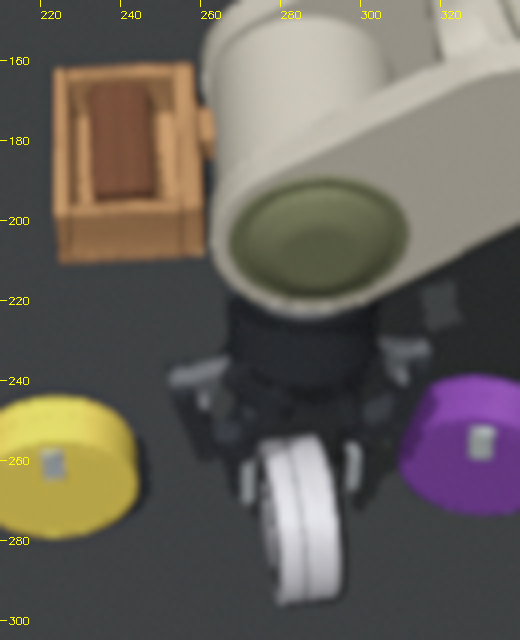

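```bash
python3 -m creep '[[0.02,0,0,0,0,0,110],[0.045,0,0,0,0,0,110],[0.07,0,0,0,0,0,110],[0.08,0,0,0,0,0,150],[0.08,0,0,0,0,0,200],[0.08,0,0,0,0,0,255],[0.08,0,0,0,0,0,255],[0.08,0,0,0,0,0,255],[0.08,0,0,0,0,0,255]]'
python3 - <<'E'
from h import *
s=r.snapshot('side');t=r.snapshot('top')
crop(s,210,145,340,305,4,'s6.png')
R=fittin(s,(265,248,305,305),[.511,.169],np.radians(np.arange(-84,-71,1.5)))
for x in R: print(np.degrees(x[0]).round(1),x[1:].round(4),instand(x[1:3]))
E
```

```text
t: 6.2
eef_pos: [0.4936, 0.2471, 0.0536]
ee_rot: [179.9, 0.0, 102.7]
ft_force: [-0.7, 0.5, 0.3]
width: 0.0002
-84.0 [4.65700e-01 2.03000e-02 6.29335e+01] (np.float64(-0.14839683763328881), np.float64(-0.0793659320999638))
-82.5 [ 4.51600e-01 -1.76000e-02  6.29335e+01] (np.float64(-0.11221823996999149), np.float64(-0.09726529800708127))
-81.0 [ 4.51600e-01 -1.76000e-02  6.29335e+01] (np.float64(-0.11221823996999149), np.float64(-0.09726529800708127))
-79.5 [5.00400e-01 1.79000e-02 6.29335e+01] (np.float64(-0.14239836900887648), np.float64(-0.045115841177953434))
-78.0 [5.17300e-01 1.24000e-02 6.29335e+01] (np.float64(-0.13521191953326556), np.float64(-0.028851566345392942))
-76.5 [ 0.5526  0.3256 62.9335] (np.float64(-0.44302957286802985), np.float64(0.03878049890888153))
-75.0 [ 0.4864  0.3203 62.9335] (np.float64(-0.44467701741563204), np.float64(-0.02764119075724787))
-73.5 [ 0.4786  0.3122 62.9335] (np.float64(-0.4374698444108902), np.float64(-0.036263261537828065))
-72.0 [ 0.4948  0.3041 62.9335] (np.float64(-0.4277221595399973), np.float64(-0.020972988351552167))
```

View pics/s6.png

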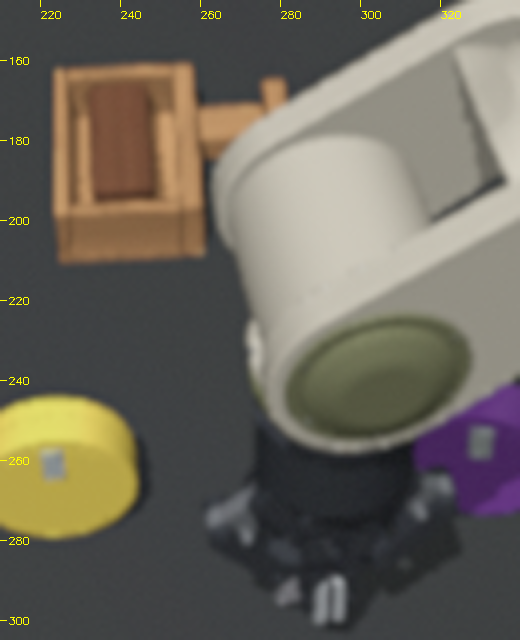

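Run:
```python
from h import *
t=r.snapshot('top');crop(t,150,140,350,270,4,'t6.png')
```

```text
(no output)
```

View pics/t6.png

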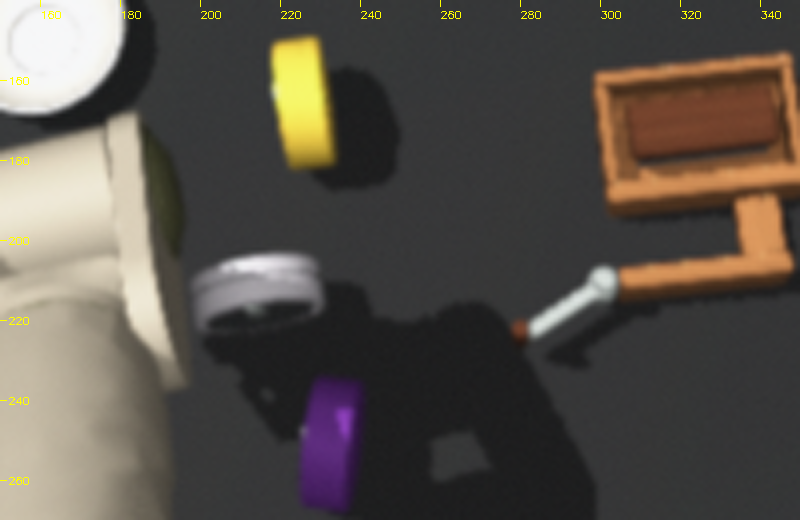

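```bash
python3 -m creep '[[-0.01,0,0,0,0,0,255],[-0.018,0,0,0,0,0,255],[-0.023,0,0,0,0,0,255],[-0.028,0,0,0,0,0,255],[-0.033,0,0,0,0,0,255],[-0.039,0,0,0,0,0,255],[-0.045,0,0,0,0,0,255],[-0.051,0,0,0,0,0,255],[-0.057,0,0,0,0,0,255],[-0.063,0,0,0,0,0,255],[-0.069,0,0,0,0,0,255],[-0.075,0,0,0,0,0,255]]'
python3 - <<'E'
from h import *
t=r.snapshot('top');crop(t,150,140,350,270,4,'t7.png')
E
```

```text
t: 7.85
eef_pos: [0.5183, 0.1781, 0.0656]
ee_rot: [178.4, -0.1, 102.7]
ft_force: [-8.7, 17.4, 86.7]
width: 0.0003
```

View pics/t7.png

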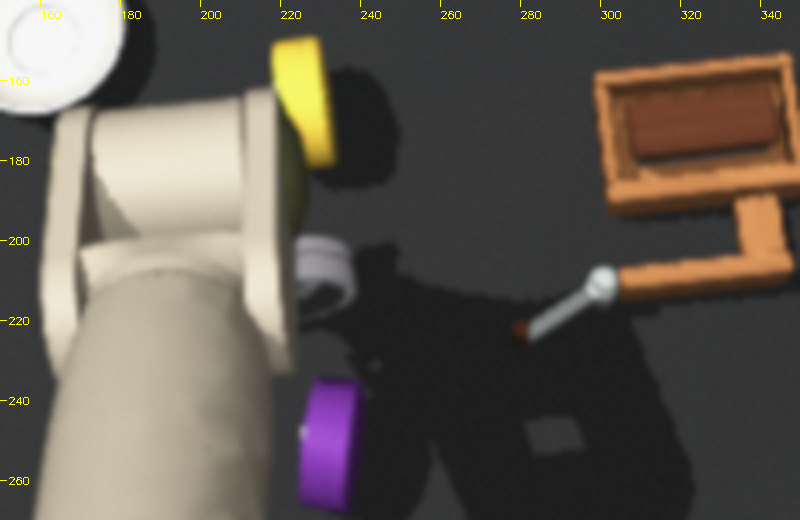

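Run:
```python
from h import *
s=r.snapshot('side')
crop(s,210,165,340,305,5,'s7.png')
print(r.observe())
```

```text
{'t': 7.95, 'q': array([ 6.52860911, 29.03122997, 93.39907656,  0.24427294, 55.90084257,
       -6.29531418]), 'dq': array([ 0.30786334,  0.04587227,  0.01715572, -0.38521639, -0.02174992,
        0.5005938 ]), 'joint_efforts': array([-9.39262927, -3.067737  ,  1.18571218, -2.71986097, -1.14396662,
       -0.12639488]), 'eef_pos': array([0.51873966, 0.17739556, 0.06578583]), 'ee_rot': array([ 1.78318843e+02, -2.19916676e-02,  1.02690246e+02]), 'ft_force': array([-7.82324007, 13.99360714, 81.27277151]), 'ft_torque': array([ 1.90847043,  0.96478499, -0.02935764]), 'width': -0.00018246721015629668}
```

View pics/s7.png

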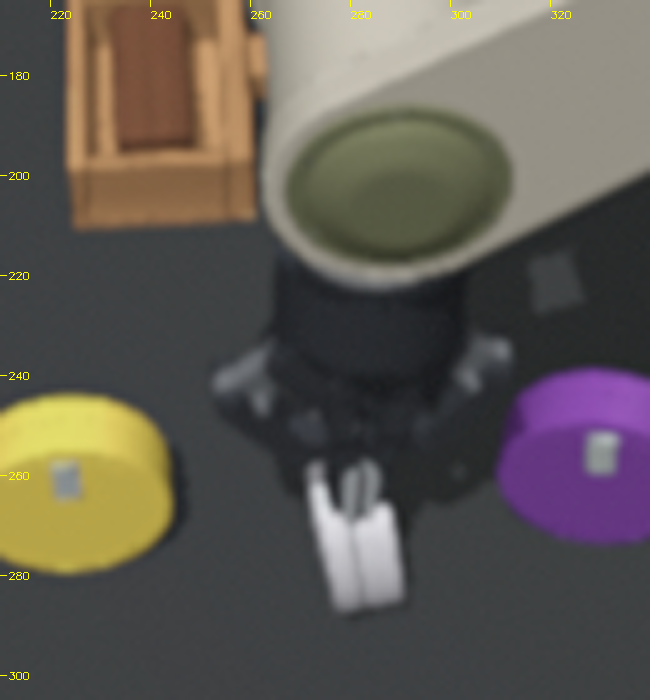

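Run:
```python
from h import *
s=r.snapshot('side');t=r.snapshot('top')
o=r.observe();p=o['eef_pos'];R=Ro.from_euler('xyz',o['ee_rot'],degrees=True)
print(r.tip_extent)
for k in(0,.003,.022): print(k,p+R.apply([0,0,k]),proj(s,p+R.apply([.011,0,k])))
for y in(.12,.13,.14,.15,.16):print(y,proj(s,[.52,y,.045]),proj(s,[.52,y+.045,.045]),proj(t,[.52,y-.045,.045]))
```

```text
0.022
0 [0.51871219 0.1774623  0.06577968] [[281.12104064 275.54883327]]
0.003 [0.51879802 0.17748201 0.06278098] [[281.06092289 276.36438821]]
0.022 [0.5193416  0.17760681 0.04378916] [[280.68601697 281.44884722]]
0.12 [[280.49880477 256.62699815]] [[279.71786466 272.50847212]] [[248.94441522 209.8542264 ]]
0.13 [[280.32880324 260.08523774]] [[279.5386521  276.15129034]] [[245.31738823 209.81061542]]
0.14 [[280.15679986 263.58361859]] [[279.35732156 279.83650479]] [[241.69242937 209.7670076 ]]
0.15 [[279.98276897 267.12264063]] [[279.17384713 283.56461615]] [[238.06971239 209.72340501]]
0.16 [[279.8066848 270.7028049]] [[278.98820293 287.33612356]] [[234.44941096 209.67980975]]
```

Run:
```python
from h import *
s=r.snapshot('side')
for n,p,obs in(('s6',[.4936,.2471,.0536],'tip 301'),('s3',[.5111,.1693,.0536],'tips 257..270'),('s2',[.5099,.1705,.1803],'tips 217..232')):
    for k in(0,.022): print(n,k,proj(s,np.array(p)-[0,0,k]),obs)
```

```text
s6 0 [[290.72704139 301.99001758]] tip 301
s6 0.022 [[290.42182543 307.5687231 ]] tip 301
s3 0 [[283.70958165 271.93718629]] tips 257..270
s3 0.022 [[283.5264231  277.74003046]] tips 257..270
s2 0 [[285.4545195  235.16921212]] tips 217..232
s2 0.022 [[285.22666095 242.14008049]] tips 217..232
```

```bash
python3 -m creep '[[0,0,-0.01,0,0,0,255],[0,0,-0.03,0,0,0,255],[0.01,0,-0.06,0,0,0,255],[0.05,0,-0.06,0,0,0,255],[0.1,0,-0.06,0,0,0,255],[0.12,0,-0.06,0,0,0,255],[0.12,0,-0.06,0,0,0,255]]'
python3 - <<'E'
from h import *
s=r.snapshot('side');t=r.snapshot('top')
crop(s,210,165,340,325,4,'s8.png');crop(t,150,140,350,270,4,'t8.png')
o=r.observe();print(o['width'],proj(s,o['eef_pos']),proj(s,o['eef_pos']-[0,0,.022]))
E
```

```text
t: 8.98
eef_pos: [0.4903, 0.2946, 0.1255]
ee_rot: [178.3, 0.0, 102.8]
ft_force: [0.2, -0.5, -0.3]
width: 0.0002
-1.2231338668551706e-05 [[292.60302139 301.90219901]] [[292.23840495 307.96917588]]
```

View pics/s8.png

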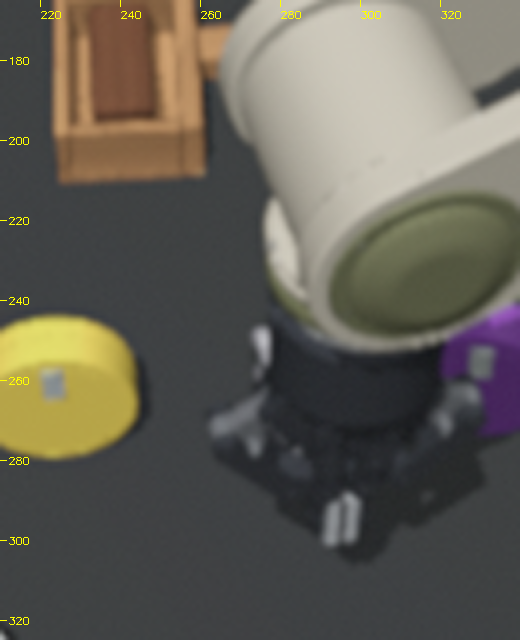

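View pics/t8.png

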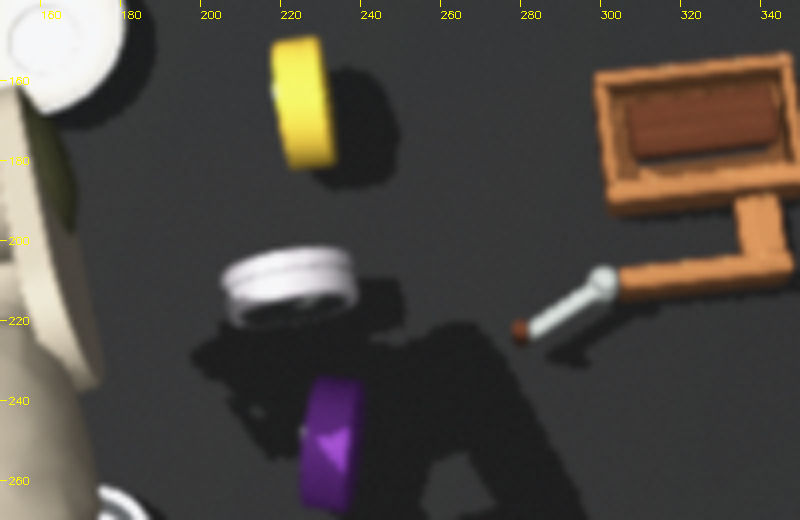

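Run:
```python
from h import *
rel([.33,.30,.16],102.7)
```

```text
shift [ 0.042  -0.1544 -0.0389] turn [ 0.029   0.0003 -0.0004] t 9.075 w -0.0
```

```bash
python3 -m creep '[[0.01,-0.04,-0.02,0.015,0,0,255],[0.02,-0.08,-0.039,0.029,0,0,255],[0.03,-0.12,-0.039,0.029,0,0,255],[0.042,-0.154,-0.039,0.029,0,0,255],[0.042,-0.154,-0.039,0.029,0,0,255]]'
python3 - <<'E'
from h import *
s=r.snapshot('side');t=r.snapshot('top')
import pickle;pickle.dump((t,s),open('snap9.pkl','wb'))
crop(s,200,165,360,325,4,'s9.png')
R=fittin(s,(260,235,305,300),[.52,.148],np.radians(np.arange(-88,-67,2)))
for x in R: print(np.degrees(x[0]).round(1),x[1:].round(4),instand(x[1:3]))
E
```

```text
t: 9.7
eef_pos: [0.3294, 0.2995, 0.1603]
ee_rot: [180.0, 0.0, 102.7]
ft_force: [0.1, -0.2, 0.5]
width: 0.0002
-88.0 [ 0.5118  0.146  87.2635] (np.float64(-0.26864552392401503), np.float64(-0.020488352014287725))
-86.0 [ 0.513   0.1459 66.7623] (np.float64(-0.2683968013564988), np.float64(-0.01922312202346973))
-84.0 [ 0.5135  0.1459 52.6894] (np.float64(-0.26838758799786505), np.float64(-0.01878523159513685))
-82.0 [ 0.513   0.1447 41.1846] (np.float64(-0.2672077915262888), np.float64(-0.019422429433761844))
-80.0 [ 0.5138  0.1445 39.0101] (np.float64(-0.2669642688733543), np.float64(-0.018621959621167496))
-78.0 [ 0.5141  0.1446 44.6569] (np.float64(-0.26703962227916894), np.float64(-0.018288731425240932))
-76.0 [ 0.5149  0.1443 60.325 ] (np.float64(-0.26664533530429296), np.float64(-0.017576906244049235))
-74.0 [ 0.5143  0.1447 79.8595] (np.float64(-0.2671102232864408), np.float64(-0.01808517181229098))
-72.0 [  0.5146   0.1443 102.1533] (np.float64(-0.26671497767026353), np.float64(-0.017821616907770073))
-70.0 [  0.5151   0.1441 124.9681] (np.float64(-0.26644494612073333), np.float64(-0.017396035313468082))
-68.0 [5.144000e-01 1.441000e-01 1.472173e+02] (np.float64(-0.2665139138883153), np.float64(-0.01808453739049981))
```

View pics/s9.png

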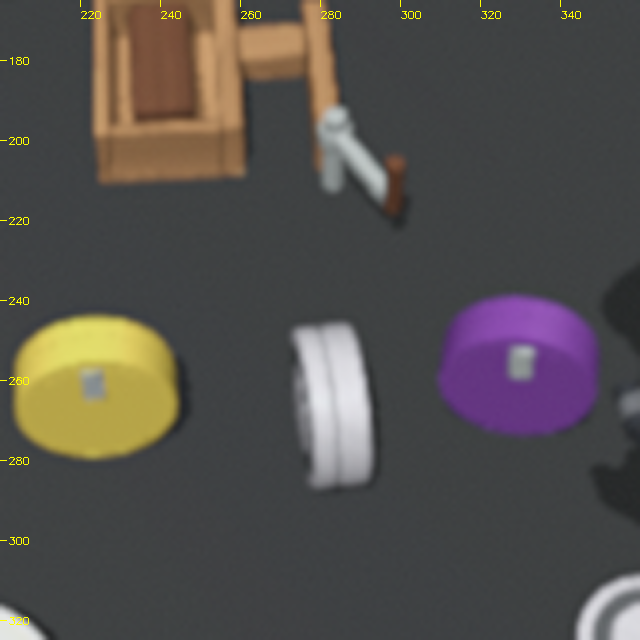

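Run:
```python
from h import *
rel([.5015,.2205,.16],99.2)
rel([.5015,.2205,.048],99.2)
```

```text
shift [-0.1143  0.1488  0.0005] turn [0.001  0.0003 0.0596] t 9.8 w -0.0
shift [-0.1143  0.1487  0.1125] turn [0.001  0.0003 0.0596] t 9.8 w -0.0
```

```bash
python3 -m creep '[[-0.035,0.045,0,0,0,0.03,255],[-0.07,0.09,0,0,0,0.06,255],[-0.1,0.13,0,0,0,0.06,255],[-0.114,0.1485,0.03,0,0,0.06,255],[-0.114,0.1485,0.07,0,0,0.06,255],[-0.114,0.1485,0.1,0,0,0.06,255],[-0.114,0.1485,0.112,0,0,0.06,255],[-0.114,0.1485,0.112,0,0,0.06,255]]'
python3 -m creep '[[-0.01,0,0,0,0,0,255],[-0.015,0,0,0,0,0,255],[-0.019,0,0,0,0,0,255]]'
python3 - <<'E'
from h import *
t=r.snapshot('top');crop(t,150,140,350,270,4,'t10.png')
E
```

```text
t: 10.8
eef_pos: [0.5018, 0.2203, 0.0484]
ee_rot: [180.0, 0.0, 99.1]
ft_force: [0.6, 0.4, -0.4]
width: -0.0001
t: 11.18
eef_pos: [0.5052, 0.201, 0.049]
ee_rot: [179.9, 0.0, 99.1]
ft_force: [0.1, -0.6, -0.1]
width: 0.0004
```

View pics/t10.png

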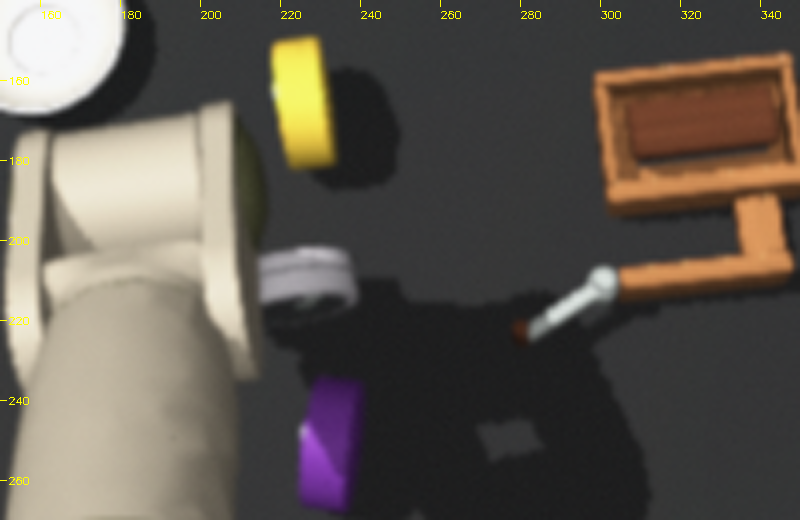

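```bash
python3 -m creep '[[-0.003,0,0,0,0,0,255],[-0.006,0,0,0,0,0,255]]'
python3 -m creep '[[-0.003,0,0,0,0,0,255],[-0.006,0,0,0,0,0,255]]'
python3 -m creep '[[-0.003,0,0,0,0,0,255],[-0.006,0,0,0,0,0,255]]'
python3 - <<'E'
from h import *
t=r.snapshot('top');crop(t,150,140,350,270,4,'t11.png')
E
```

```text
t: 11.48
eef_pos: [0.5064, 0.195, 0.0493]
ee_rot: [179.9, -0.0, 99.1]
ft_force: [-1.3, 4.4, 7.4]
width: 0.0001
t: 11.72
eef_pos: [0.5085, 0.1905, 0.0514]
ee_rot: [179.6, -0.1, 99.1]
ft_force: [-4.5, 10.0, 21.1]
width: 0.0003
t: 11.98
eef_pos: [0.5106, 0.1861, 0.0537]
ee_rot: [179.4, -0.3, 99.1]
ft_force: [-5.2, 10.0, 22.8]
width: 0.0002
```

View pics/t11.png

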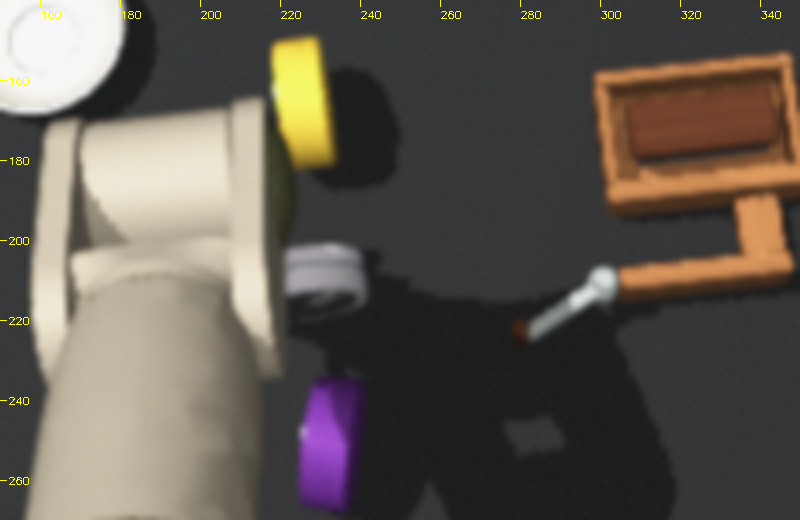

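```bash
python3 -m creep '[[0.01,0,0,0,0,0,255],[0.02,0,-0.02,0,0,0,200],[0.02,0,-0.06,0,0,0,110],[0.02,0,-0.08,0,0,0,110],[0.02,0,-0.08,0,0,0,110]]'
python3 - <<'E'
from h import *
rel([.5147,.139,.13],99.2)
rel([.5147,.139,.053],99.2)
t=r.snapshot('top');crop(t,150,140,350,270,4,'t12.png')
E
```

```text
t: 12.65
eef_pos: [0.5073, 0.2054, 0.135]
ee_rot: [179.2, -0.3, 99.1]
ft_force: [0.3, 1.1, -1.0]
width: 0.0488
shift [-0.0668 -0.0033  0.0046] turn [ 0.0137 -0.0046 -0.0017] t 12.65 w 0.0488
shift [-0.0671 -0.0043  0.0816] turn [ 0.0137 -0.0046 -0.0017] t 12.65 w 0.0488
```

View pics/t12.png

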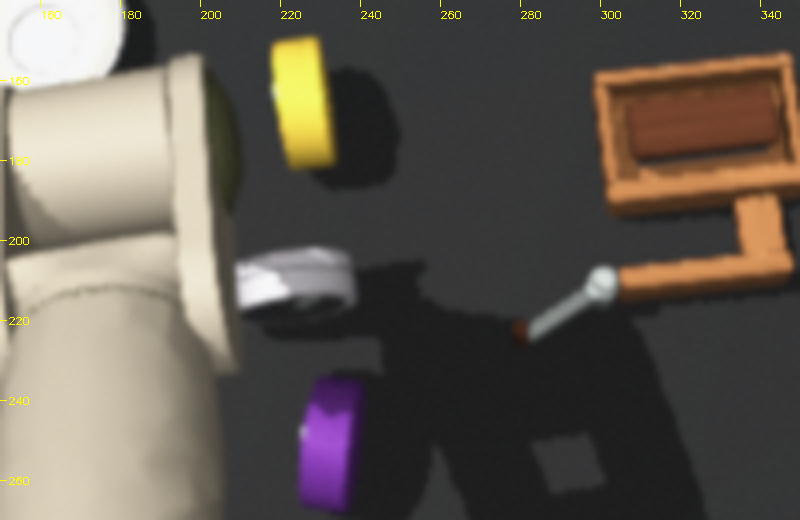

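```bash
python3 -m creep '[[-0.03,-0.002,0,0.014,-0.004,0,110],[-0.06,-0.004,0.02,0.014,-0.004,0,110],[-0.06,-0.005,0.05,0.014,-0.004,0,110],[-0.06,-0.005,0.075,0.014,-0.004,0,110],[-0.06,-0.005,0.082,0.014,-0.004,0,110],[-0.06,-0.005,0.082,0.014,-0.004,0,130],[-0.06,-0.005,0.082,0.014,-0.004,0,145],[-0.06,-0.005,0.082,0.014,-0.004,0,158],[-0.06,-0.005,0.082,0.014,-0.004,0,165],[-0.06,-0.005,0.082,0.014,-0.004,0,171],[-0.06,-0.005,0.082,0.014,-0.004,0,171]]'
python3 - <<'E'
from h import *
s=r.snapshot('side')
crop(s,220,185,340,305,5,'s13.png')
E
```

```text
t: 14.08
eef_pos: [0.5128, 0.1458, 0.0521]
ee_rot: [-180.0, -0.0, 99.1]
ft_force: [2.0, 0.1, 5.4]
width: 0.0291
```

View pics/s13.png

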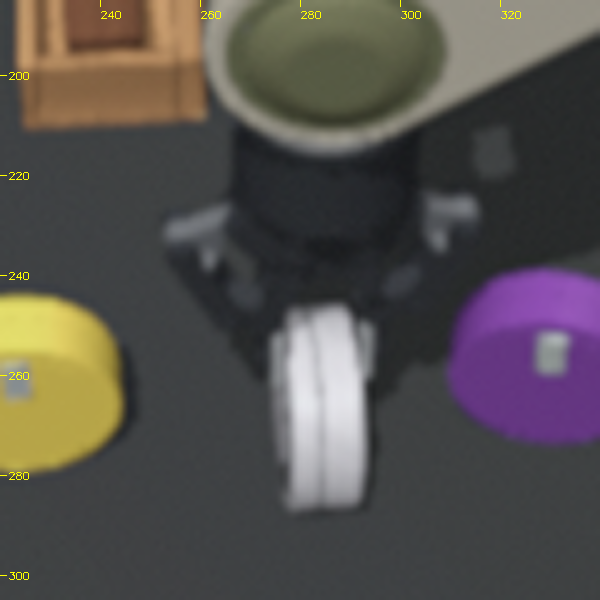

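```bash
python3 -m creep '[[0,0,0,0,0,-0.04,171],[0,0,0,0,0,-0.076,171],[0,0,0,0,0,-0.076,171],[0,0,0,0,0,-0.076,171],[0,0,0,0,0,-0.076,155],[0,0,0,0,0,-0.076,135],[0,0,0,0,0,-0.076,110],[0,0,0,0,0,-0.076,110]]'
python3 -m creep '[[0.02,0,0,0,0,0,110],[0.05,0,0,0,0,0,110],[0.08,0,0,0,0,0,110],[0.085,0,-0.005,0,-0.15,0,180],[0.085,0,-0.005,0,-0.3,0,255],[0.085,0,-0.005,0,-0.45,0,255],[0.085,0,-0.005,0,-0.524,0,255],[0.085,0,-0.005,0,-0.524,0,255],[0.085,0,-0.005,0,-0.524,0,255]]'
python3 - <<'E'
from h import *
t=r.snapshot('top');crop(t,150,140,350,270,4,'t14.png')
s=r.snapshot('side');crop(s,220,165,340,325,4,'s14.png')
E
```

```text
t: 15.12
eef_pos: [0.5128, 0.1457, 0.052]
ee_rot: [-180.0, -0.0, 103.4]
ft_force: [-0.1, -0.2, -0.4]
width: 0.0485
t: 16.25
eef_pos: [0.4932, 0.2282, 0.0572]
ee_rot: [-180.0, 29.9, 103.4]
ft_force: [1.3, -0.8, 0.3]
width: -0.0001
```

View pics/t14.png

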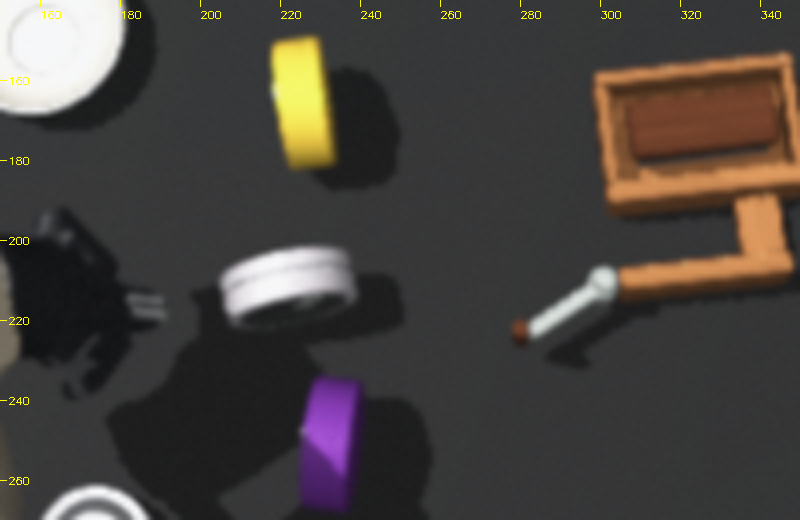

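View pics/s14.png

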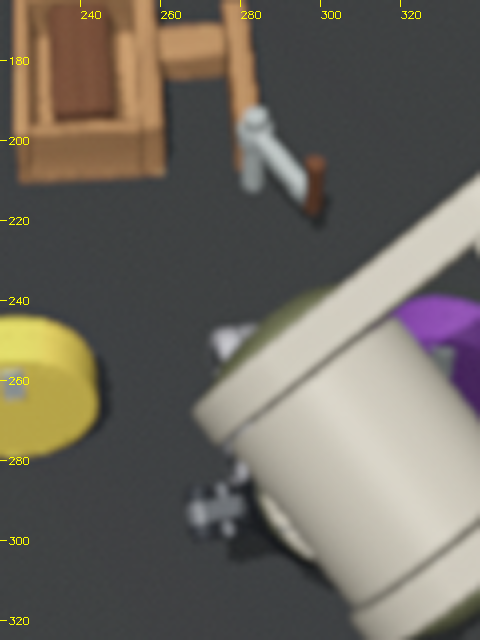

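```bash
python3 -m creep '[[-0.0052,0,0.003,0,0,0,255],[-0.0104,0,0.006,0,0,0,255],[-0.0147,0,0.0085,0,0,0,255],[-0.019,0,0.011,0,0,0,255],[-0.0234,0,0.0135,0,0,0,255]]'
python3 - <<'E'
from h import *
t=r.snapshot('top');crop(t,150,140,350,270,4,'t15.png')
E
```

```text
t: 16.98
eef_pos: [0.4996, 0.2013, 0.0574]
ee_rot: [-180.0, 29.9, 103.4]
ft_force: [0.4, -0.9, -0.2]
width: -0.0001
```

View pics/t15.png

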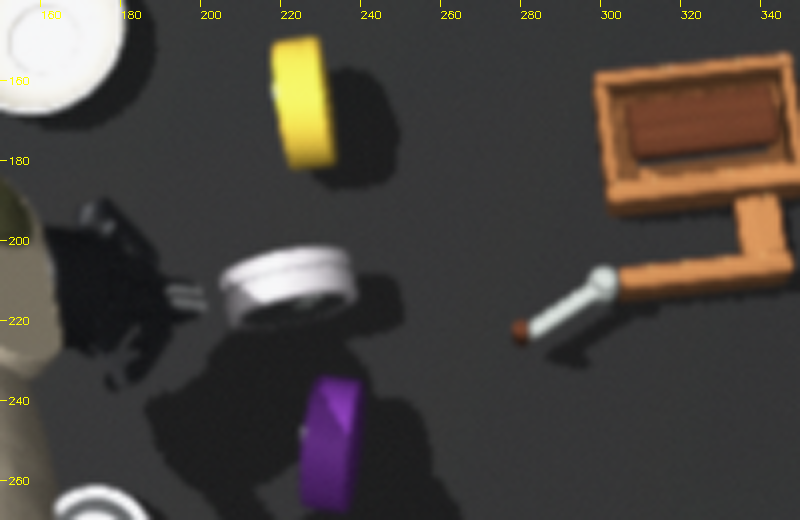

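```bash
python3 -m creep '[[-0.0043,0,0.0025,0,0,0,255],[-0.0087,0,0.005,0,0,0,255],[-0.013,0,0.0075,0,0,0,255],[-0.0173,0,0.01,0,0,0,255],[-0.0217,0,0.0125,0,0,0,255],[-0.026,0,0.015,0,0,0,255]]'
python3 - <<'E'
from h import *
t=r.snapshot('top');crop(t,150,140,350,270,4,'t16.png')
E
```

```text
t: 17.77
eef_pos: [0.5076, 0.1719, 0.0591]
ee_rot: [179.8, 30.0, 103.3]
ft_force: [-5.0, 7.2, 19.4]
width: 0.0
```

View pics/t16.png

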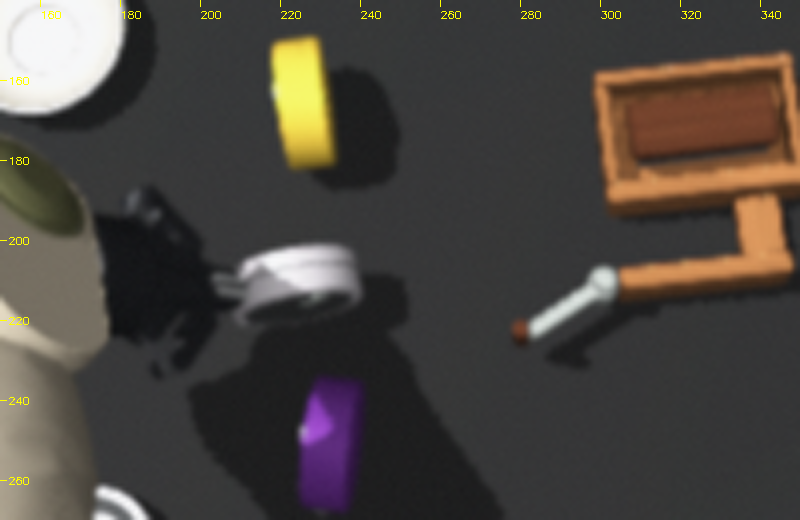

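Run:
```python
from h import *
t=r.snapshot('top');s=r.snapshot('side')
def pr(p,rot,n):
    R=Ro.from_euler('xyz',rot,degrees=True)
    for k in(0,.003,.022):
        q=[np.array(p)+R.apply([a,b,k]) for a in(-.011,.011) for b in(0,)]
        print(n,k,np.round(q,3).tolist(),proj(t,q).round(1).tolist(),proj(s,q).round(1).tolist())
pr([.4932,.2282,.0572],[180,29.9,103.4],'t14')
o=r.observe();pr(o['eef_pos'],o['ee_rot'],'now')
crop(t,180,180,260,240,10,'t17.png');crop(s,250,220,330,300,7,'s17.png')
```

```text
t14 0 [[0.495, 0.219, 0.063], [0.491, 0.237, 0.052]] [[195.5, 216.6], [189.4, 218.9]] [[290.3, 288.5], [292.0, 298.7]]
t14 0.003 [[0.496, 0.217, 0.06], [0.491, 0.236, 0.049]] [[196.2, 216.7], [190.1, 219.0]] [[290.2, 288.6], [291.9, 298.8]]
t14 0.022 [[0.498, 0.208, 0.044], [0.494, 0.227, 0.033]] [[200.5, 217.2], [194.5, 219.5]] [[289.0, 289.3], [290.7, 299.4]]
now 0 [[0.51, 0.163, 0.065], [0.505, 0.181, 0.054]] [[216.2, 211.5], [209.9, 213.9]] [[284.5, 266.5], [286.1, 276.3]]
now 0.003 [[0.51, 0.161, 0.062], [0.506, 0.18, 0.051]] [[216.9, 211.6], [210.6, 213.9]] [[284.3, 266.6], [285.9, 276.5]]
now 0.022 [[0.512, 0.152, 0.046], [0.508, 0.17, 0.035]] [[221.0, 212.1], [214.7, 214.4]] [[283.3, 267.7], [284.9, 277.4]]
```

View pics/t17.png

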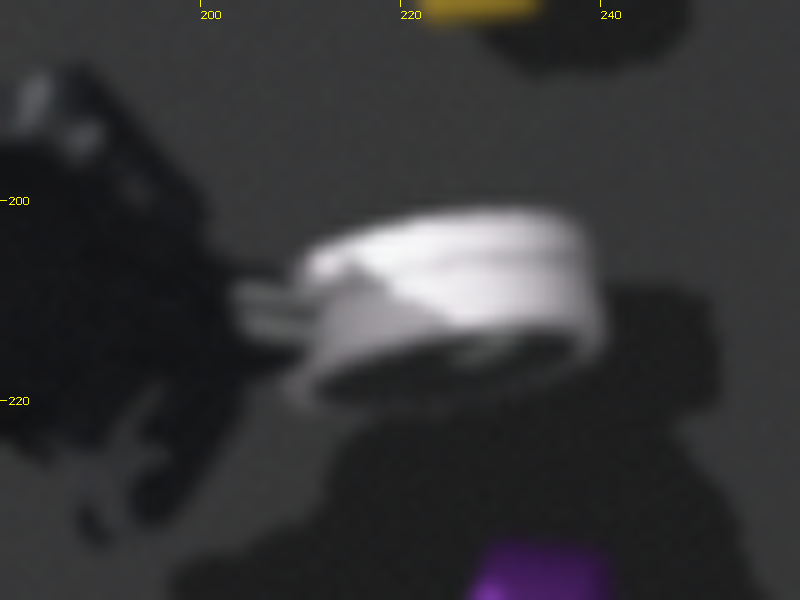

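View pics/s17.png

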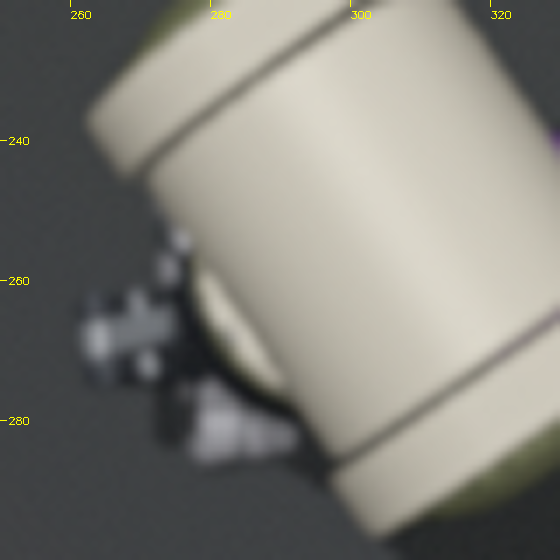

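```bash
python3 -m creep '[[0.005,0,-0.008,0,0,0,255],[0.02,0,-0.018,0,0,0,255],[0.035,0,-0.02,0,0,0,255],[0.0441,0,-0.0035,0,0,0,255],[0.0441,0,-0.0035,0,0,0,255],[0.0441,0,-0.0035,0,0,0,255]]'
python3 - <<'E'
from h import *
t=r.snapshot('top');crop(t,150,140,350,270,4,'t18.png')
s=r.snapshot('side');crop(s,240,215,340,325,6,'s18.png')
E
```

```text
t: 18.68
eef_pos: [0.4985, 0.2104, 0.0401]
ee_rot: [179.8, 30.0, 103.3]
ft_force: [0.5, 0.4, 0.1]
width: 0.0003
```

View pics/t18.png

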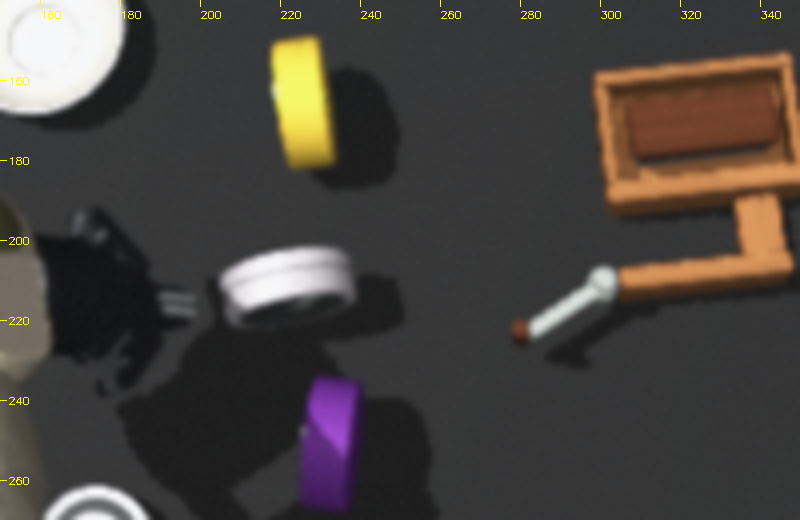

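View pics/s18.png

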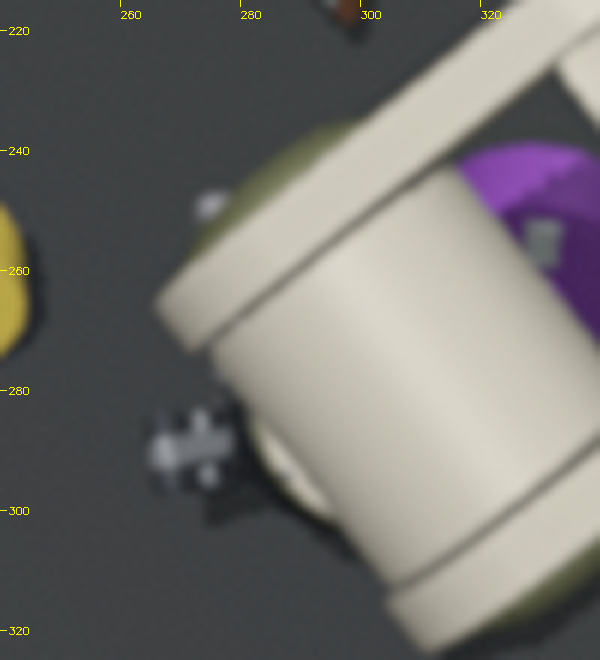

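```bash
python3 -m creep '[[-0.0043,0,0.0025,0,0,0,255],[-0.0087,0,0.005,0,0,0,255],[-0.013,0,0.0075,0,0,0,255]]'
python3 -m creep '[[-0.0043,0,0.0025,0,0,0,255],[-0.0087,0,0.005,0,0,0,255]]'
python3 - <<'E'
from h import *
t=r.snapshot('top');crop(t,150,140,350,270,4,'t19.png')
E
```

```text
t: 19.15
eef_pos: [0.5024, 0.1954, 0.0407]
ee_rot: [179.8, 30.0, 103.2]
ft_force: [0.5, -0.2, -0.0]
width: -0.0
t: 19.4
eef_pos: [0.5048, 0.1853, 0.0408]
ee_rot: [179.8, 30.0, 103.2]
ft_force: [0.7, -0.7, -0.1]
width: -0.0003
```

View pics/t19.png

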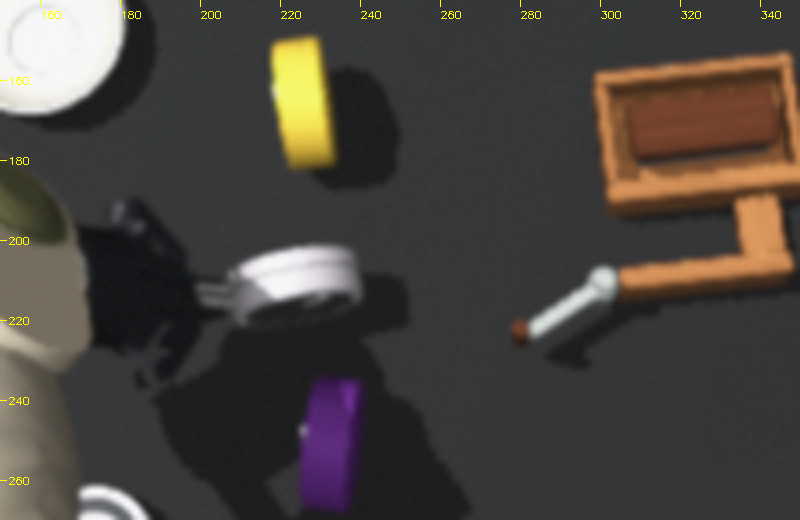

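```bash
python3 -m creep '[[-0.0043,0,0.0025,0,0,0,255],[-0.0087,0,0.005,0,0,0,255],[-0.013,0,0.0075,0,0,0,255],[-0.0173,0,0.01,0,0,0,255],[-0.0217,0,0.0125,0,0,0,255]]'
python3 - <<'E'
from h import *
t=r.snapshot('top');crop(t,150,140,350,270,4,'t20.png')
E
```

```text
t: 20.08
eef_pos: [0.5107, 0.1601, 0.0408]
ee_rot: [179.8, 30.0, 103.2]
ft_force: [-0.6, -0.2, 0.3]
width: 0.0002
```

View pics/t20.png

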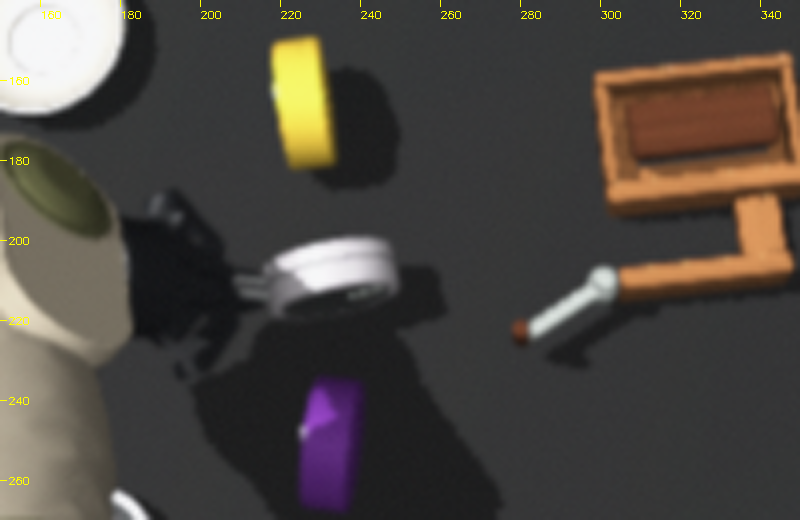

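```bash
python3 -m creep '[[-0.0043,0,0.0025,0,0,0,255],[-0.0087,0,0.005,0,0,0,255],[-0.013,0,0.0075,0,0,0,255],[-0.0173,0,0.01,0,0,0,255],[-0.0217,0,0.0125,0,0,0,255],[-0.026,0,0.015,0,0,0,255],[-0.0303,0,0.0175,0,0,0,255],[-0.0346,0,0.02,0,0,0,255],[-0.039,0,0.0225,0,0,0,255],[-0.0433,0,0.025,0,0,0,255]]'
python3 - <<'E'
from h import *
t=r.snapshot('top');crop(t,150,140,350,270,4,'t21.png')
E
```

```text
t: 21.38
eef_pos: [0.5224, 0.1106, 0.0408]
ee_rot: [179.8, 30.0, 103.2]
ft_force: [-0.5, 0.4, 0.2]
width: -0.0
```

View pics/t21.png

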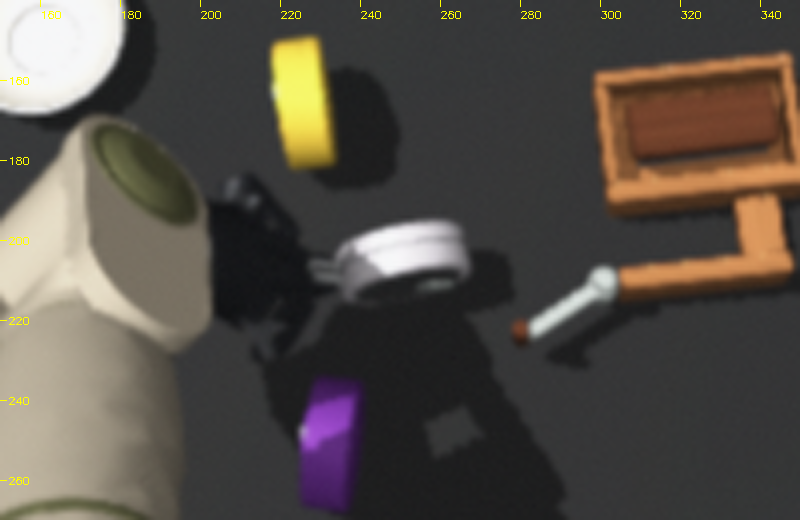

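```bash
python3 -m creep '[[-0.0043,0,0.0025,0,0,0,255],[-0.0087,0,0.005,0,0,0,255],[-0.013,0,0.0075,0,0,0,255],[-0.0173,0,0.01,0,0,0,255],[-0.0217,0,0.0125,0,0,0,255],[-0.026,0,0.015,0,0,0,255]]'
python3 -m creep '[[0.015,0,-0.02,0,0,0,255],[0.04,0,-0.06,0,0,0,200],[0.06,0,-0.1,0,0,0,110],[0.06,0,-0.1,0,0.18,0,110],[0.06,0,-0.1,0,0.35,0,110],[0.06,0,-0.1,0,0.524,0,110],[0.06,0,-0.1,0,0.524,0,110]]'
python3 - <<'E'
from h import *
t=r.snapshot('top');crop(t,180,140,360,270,4,'t22.png')
s=r.snapshot('side');crop(s,210,165,340,305,5,'s22.png')
E
```

```text
t: 22.18
eef_pos: [0.5294, 0.0806, 0.0409]
ee_rot: [179.8, 30.0, 103.2]
ft_force: [-0.1, 0.3, 0.2]
width: 0.0002
t: 23.05
eef_pos: [0.5066, 0.1778, 0.0978]
ee_rot: [179.8, 0.0, 103.0]
ft_force: [-0.5, 0.3, -0.1]
width: 0.0488
```

View pics/t22.png

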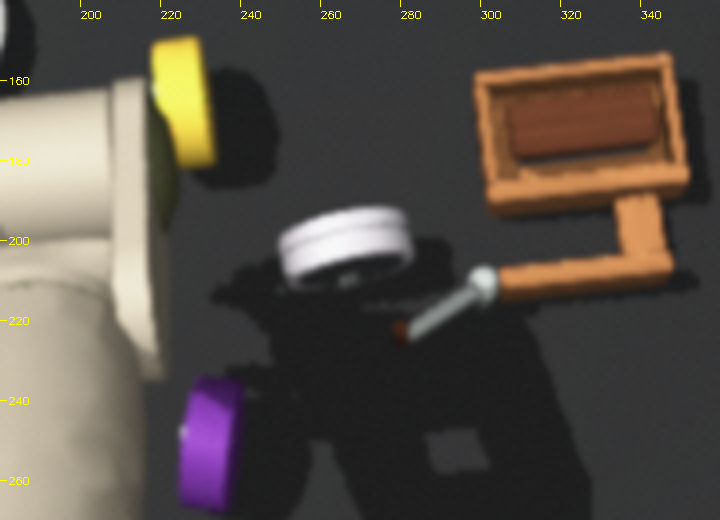

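View pics/s22.png

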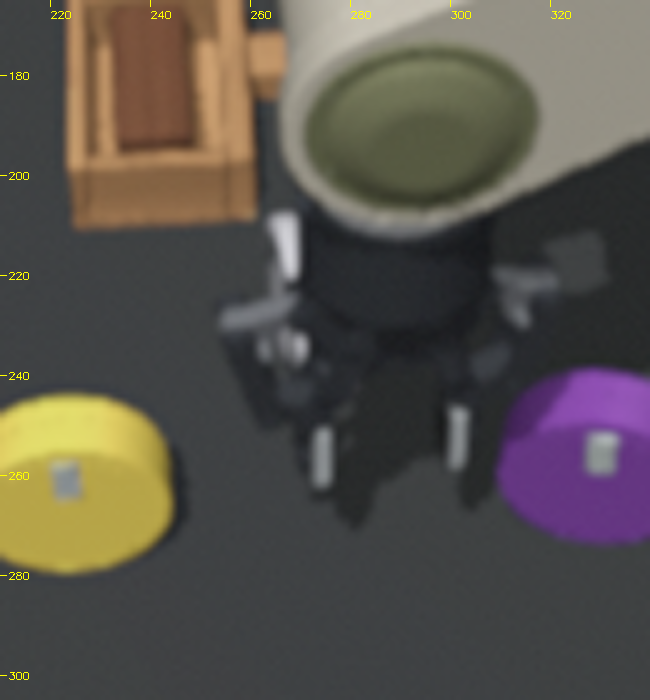

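```bash
cat >> h.py <<'E'
def fittop(d,box,p0,yaws,hi=170.,lo=70.):
    g=np.clip((d['color'][box[1]:box[3],box[0]:box[2]].max(2)-lo)/(hi-lo),0,1.);s=8
    def mk(q):
        P=tinpts(q);u=(proj(d,P)+.5-np.array(box[:2]))*s
        m=np.zeros(((box[3]-box[1])*s,(box[2]-box[0])*s),np.uint8)
        cv2.fillConvexPoly(m,cv2.convexHull(np.round(u).astype(np.int32)),255)
        f=u[:60];f=f.mean(0)+(f-f.mean(0))*.93
        cv2.fillConvexPoly(m,np.round(f).astype(np.int32),0)
        return cv2.resize(m,None,fx=1/s,fy=1/s,interpolation=cv2.INTER_AREA)/255.
    res=[]
    for a in yaws:
        f=lambda q:((mk([q[0],q[1],a])-g)**2).sum()
        m=minimize(f,p0[:2],method='Nelder-Mead',options=dict(initial_simplex=[p0[:2],[p0[0]+.006,p0[1]],[p0[0],p0[1]+.006]],xatol=2e-4,fatol=.01));res.append((a,*m.x,m.fun))
    R=np.array(res)
    for x in R: print(np.degrees(x[0]).round(1),x[1:].round(4),np.round(instand(x[1:3]),4))
    return R
E
python3 - <<'E'
from h import *
import pickle
t9,_=pickle.load(open('snap9.pkl','rb'))
fittop(t9,(198,195,246,228),[.514,.145],np.radians(np.arange(-90,-68,3)))
t=r.snapshot('top')
fittop(t,(244,185,290,218),[.537,.03],np.radians(np.arange(-90,-64,3)))
E
```

```text
-90.0 [ 0.5145  0.1482 85.4993] [-0.2705 -0.0175]
-87.0 [ 0.5148  0.1483 67.4502] [-0.2706 -0.0172]
-84.0 [ 0.5147  0.1495 50.8536] [-0.2719 -0.0172]
-81.0 [ 0.5142  0.1498 36.1294] [-0.2722 -0.0177]
-78.0 [ 0.5136  0.1503 30.6649] [-0.2727 -0.0182]
-75.0 [ 0.5137  0.1524 33.0166] [-0.2749 -0.0179]
-72.0 [ 0.5128  0.1522 42.4983] [-0.2748 -0.0188]
-69.0 [ 0.5134  0.1525 58.1466] [-0.275  -0.0182]
-90.0 [5.42800e-01 2.70000e-02 9.29341e+01] [-0.1471 -0.002 ]
-87.0 [5.42800e-01 2.71000e-02 7.36941e+01] [-0.1472 -0.002 ]
-84.0 [5.43300e-01 2.74000e-02 5.55991e+01] [-0.1474 -0.0014]
-81.0 [5.43500e-01 2.80000e-02 3.92687e+01] [-0.148  -0.0012]
-78.0 [ 0.543   0.0286 28.0778] [-0.1487 -0.0016]
-75.0 [ 0.5429  0.0292 27.8281] [-0.1492 -0.0016]
-72.0 [5.42600e-01 2.97000e-02 3.59071e+01] [-0.1499 -0.0019]
-69.0 [5.42700e-01 3.08000e-02 5.05315e+01] [-0.1509 -0.0017]
-66.0 [5.42600e-01 3.16000e-02 6.71138e+01] [-0.1517 -0.0017]
```

Run:
```python
from h import *
rel([.543,.025,.13],103.0)
rel([.543,.025,.048],103.0)
```

```text
shift [-0.1596  0.0009 -0.0325] turn [0.0026 0.002  0.0052] t 23.2 w 0.0484
shift [-0.1595  0.0007  0.0495] turn [0.0026 0.002  0.0052] t 23.2 w 0.0484
```

```bash
python3 -m creep '[[-0.01,0.001,-0.03,0,0,0,110],[-0.05,0.001,-0.035,0,0,0,110],[-0.1,0.001,-0.035,0,0,0,110],[-0.145,0.001,-0.033,0,0,0,110],[-0.1595,0.001,-0.02,0,0,0,110],[-0.1595,0.001,0.01,0,0,0,110],[-0.1595,0.001,0.035,0,0,0,110],[-0.1595,0.001,0.049,0,0,0,110],[-0.1595,0.001,0.049,0,0,0,110],[-0.1595,0.001,0.049,0,0,0,110]]'
python3 -m creep '[[0,0,0,0,0,0,130],[0,0,0,0,0,0,145],[0,0,0,0,0,0,158],[0,0,0,0,0,0,165],[0,0,0,0,0,0,171],[0,0,0,0,0,0,171],[0,0,0,0,0,0,171]]'
python3 - <<'E'
from h import *
s=r.snapshot('side');crop(s,220,165,330,285,5,'s23.png')
t=r.snapshot('top');crop(t,220,150,360,240,5,'t23.png')
rel([.5424,.025,.048],95.95)
E
```

```text
t: 24.45
eef_pos: [0.5438, 0.0253, 0.0493]
ee_rot: [179.8, 0.2, 103.3]
ft_force: [-0.1, 0.5, 0.3]
width: 0.0485
t: 25.32
eef_pos: [0.544, 0.0253, 0.0496]
ee_rot: [179.8, 0.2, 103.3]
ft_force: [0.0, 0.5, 4.2]
width: 0.029
shift [ 0.0001 -0.0016  0.0016] turn [0.0045 0.0026 0.1288] t 25.425 w 0.029
```

View pics/s23.png

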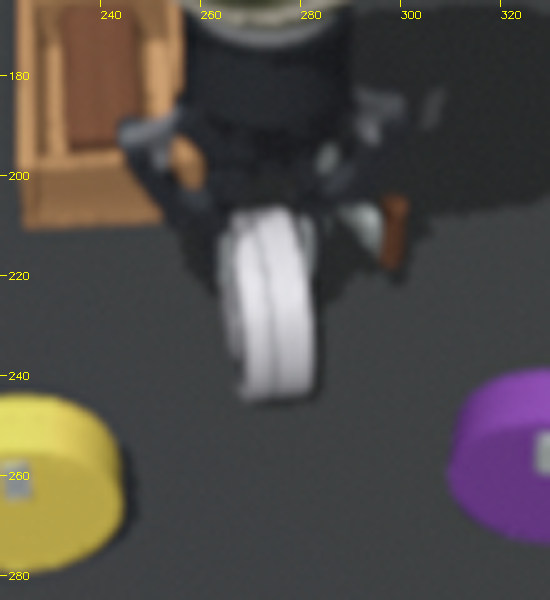

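View pics/t23.png

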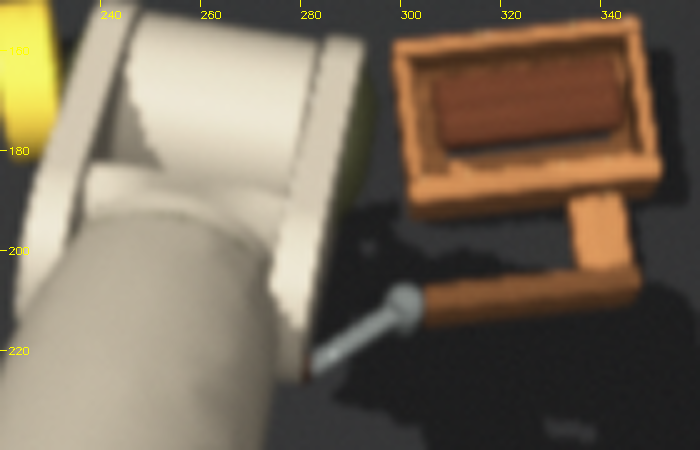

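```bash
python3 -m creep '[[0,0,0,0,0,0.04,171],[0,0,0,0,0,0.09,171],[0,0,0,0,0,0.129,171],[0,0,0,0,0,0.129,171],[0,0,0,0,0,0.129,171],[0,0,0,0,0,0.129,155],[0,0,0,0,0,0.129,135],[0,0,0,0,0,0.129,110],[0,0,0,0,0,0.129,110]]'
python3 -m creep '[[0.02,0,0,0,0,0,110],[0.05,0,0,0,0,0,110],[0.08,0,0,0,0,0,110],[0.085,0,0,0,-0.15,0,180],[0.085,0,0.005,0,-0.3,0,255],[0.085,0,0.009,0,-0.45,0,255],[0.085,0,0.009,0,-0.524,0,255],[0.085,0,0.009,0,-0.524,0,255],[0.085,0,0.009,0,-0.524,0,255]]'
python3 - <<'E'
from h import *
t=r.snapshot('top');crop(t,200,150,360,250,5,'t24.png')
fittop(t,(248,188,290,218),[.543,.027],np.radians(np.arange(-93,-74,3)))
E
```

```text
t: 26.55
eef_pos: [0.5439, 0.0253, 0.0495]
ee_rot: [179.7, 0.1, 95.9]
ft_force: [-0.2, -0.2, 1.0]
width: 0.0486
t: 27.68
eef_pos: [0.5352, 0.1101, 0.0405]
ee_rot: [179.7, 30.1, 95.8]
ft_force: [1.3, -0.0, -0.3]
width: 0.0003
-93.0 [5.44200e-01 2.66000e-02 7.11309e+01] [-0.1466 -0.0006]
-90.0 [5.42800e-01 2.73000e-02 5.54542e+01] [-0.1474 -0.0019]
-87.0 [5.43400e-01 2.74000e-02 4.43936e+01] [-0.1474 -0.0013]
-84.0 [5.43300e-01 2.80000e-02 4.09746e+01] [-0.1481 -0.0013]
-81.0 [5.43100e-01 3.00000e-02 4.52382e+01] [-0.15   -0.0013]
-78.0 [5.42600e-01 3.12000e-02 5.69974e+01] [-0.1513 -0.0017]
-75.0 [5.42800e-01 3.17000e-02 7.39181e+01] [-0.1518 -0.0015]
```

View pics/t24.png

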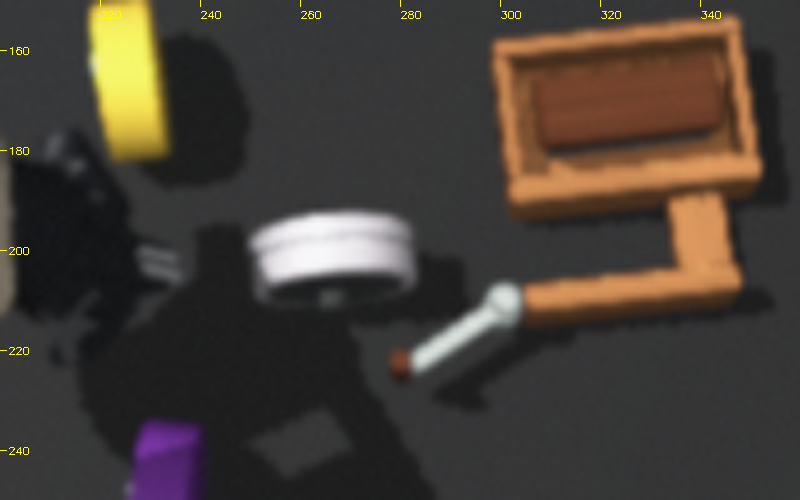

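```bash
python3 -m creep '[[-0.0087,0,0.005,0,0,0,255],[-0.0173,0,0.01,0,0,0,255],[-0.026,0,0.015,0,0,0,255],[-0.0303,0,0.0175,0,0,0,255],[-0.0346,0,0.02,0,0,0,255],[-0.039,0,0.0225,0,0,0,255],[-0.0433,0,0.025,0,0,0,255],[-0.0476,0,0.0275,0,0,0,255],[-0.052,0,0.03,0,0,0,255],[-0.0563,0,0.0325,0,0,0,255],[-0.0606,0,0.035,0,0,0,255],[-0.065,0,0.0375,0,0,0,255]]'
python3 - <<'E'
from h import *
t=r.snapshot('top');crop(t,200,150,360,250,5,'t25.png')
E
```

```text
t: 29.22
eef_pos: [0.5431, 0.0348, 0.0408]
ee_rot: [179.7, 30.1, 95.7]
ft_force: [0.1, 0.2, 0.3]
width: 0.0003
```

View pics/t25.png

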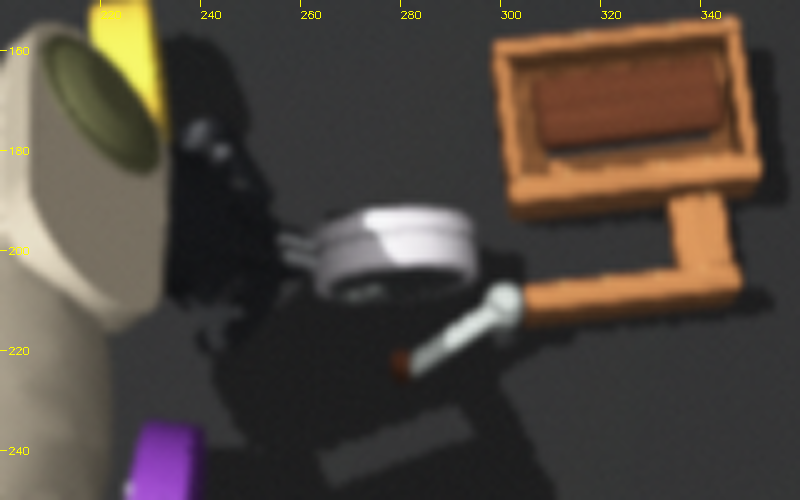

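```bash
python3 -m creep '[[-0.0043,0,0.0025,0,0,0,255],[-0.0087,0,0.005,0,0,0,255],[-0.013,0,0.0075,0,0,0,255],[-0.0173,0,0.01,0,0,0,255],[-0.0217,0,0.0125,0,0,0,255],[-0.026,0,0.015,0,0,0,255],[-0.0303,0,0.0175,0,0,0,255]]'
python3 - <<'E'
from h import *
t=r.snapshot('top');crop(t,220,150,360,250,5,'t26.png')
s=r.snapshot('side');crop(s,210,135,330,255,5,'s26.png')
E
```

```text
t: 30.15
eef_pos: [0.5468, -0.0008, 0.0409]
ee_rot: [179.7, 30.1, 95.7]
ft_force: [0.3, 0.3, -0.5]
width: -0.0
```

View pics/t26.png

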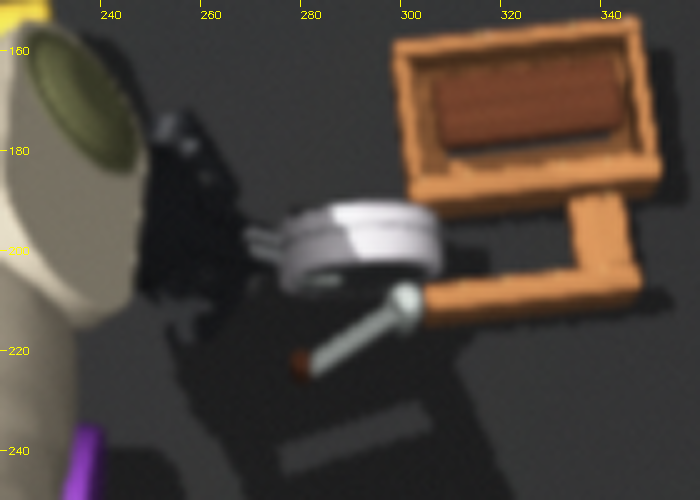

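View pics/s26.png

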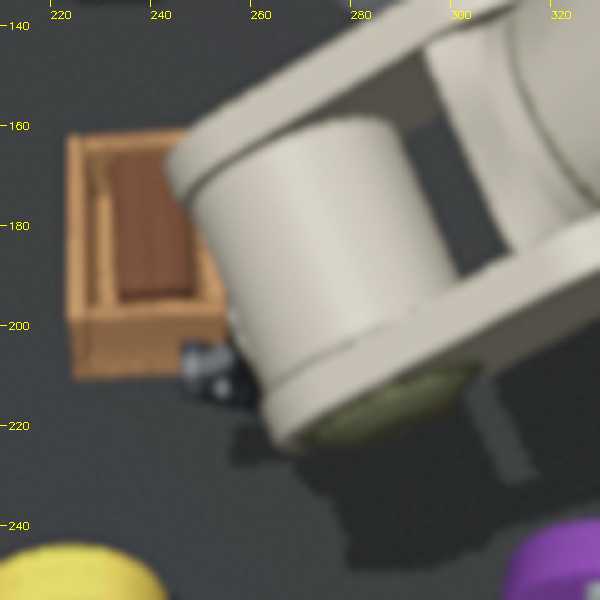

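```bash
python3 -m creep '[[-0.0043,0,0.0025,0,0,0,255],[-0.0087,0,0.005,0,0,0,255],[-0.013,0,0.0075,0,0,0,255],[-0.0173,0,0.01,0,0,0,255],[-0.0217,0,0.0125,0,0,0,255],[-0.026,0,0.015,0,0,0,255],[-0.0303,0,0.0175,0,0,0,255],[-0.0346,0,0.02,0,0,0,255],[-0.039,0,0.0225,0,0,0,255],[-0.0433,0,0.025,0,0,0,255]]'
python3 - <<'E'
from h import *
t=r.snapshot('top');crop(t,220,150,360,250,5,'t27.png')
E
```

```text
t: 31.5
eef_pos: [0.5518, -0.051, 0.0409]
ee_rot: [179.7, 30.1, 95.7]
ft_force: [0.5, -0.3, -0.0]
width: 0.0001
```

View pics/t27.png

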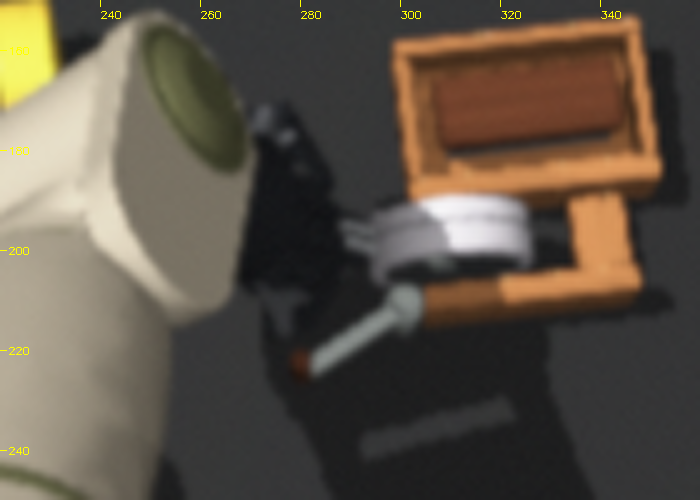

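```bash
python3 -m creep '[[-0.0043,0,0.0025,0,0,0,255],[-0.0087,0,0.005,0,0,0,255],[-0.013,0,0.0075,0,0,0,255],[-0.0173,0,0.01,0,0,0,255],[-0.0208,0,0.012,0,0,0,255]]'
python3 -m creep '[[-0.0026,0,0.0015,0,0,0,255],[-0.0052,0,0.003,0,0,0,255]]'
python3 - <<'E'
from h import *
t=r.snapshot('top');crop(t,220,150,360,250,5,'t28.png')
E
```

```text
t: 32.17
eef_pos: [0.5543, -0.0758, 0.041]
ee_rot: [179.7, 30.1, 95.7]
ft_force: [0.1, 1.2, 0.7]
width: 0.0003
t: 32.42
eef_pos: [0.5549, -0.0819, 0.041]
ee_rot: [179.7, 30.1, 95.7]
ft_force: [-0.2, -0.9, -0.1]
width: 0.0004
```

View pics/t28.png

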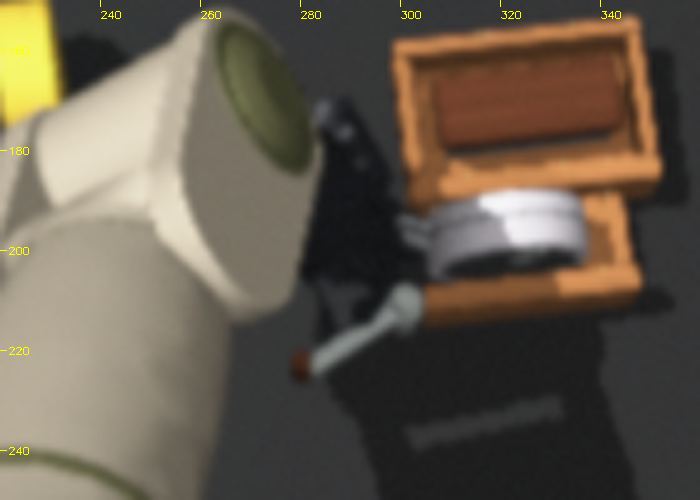

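```bash
python3 -m creep '[[-0.0017,0,0.001,0,0,0,255],[-0.0026,0,0.0015,0,0,0,255]]'
python3 -m creep '[[-0.0017,0,0.001,0,0,0,255],[-0.0017,0,0.001,0,0,0,255]]'
```

```text
t: 32.72
eef_pos: [0.5553, -0.0851, 0.041]
ee_rot: [179.7, 30.1, 95.6]
ft_force: [-0.6, 3.0, 1.5]
width: -0.0002
t: 32.98
eef_pos: [0.5558, -0.0858, 0.0412]
ee_rot: [179.6, 30.0, 95.6]
ft_force: [-1.7, 10.4, 4.2]
width: -0.0
```

```bash
python3 -m creep '[[0.003,0,-0.0017,0,0,0,255],[0.013,0,-0.0075,0,0,0,255],[0.035,0,-0.02,0,0,0,255],[0.07,0,-0.04,0,0,0,255],[0.07,0,-0.07,0,0.15,0,255],[0.05,0,-0.11,0,0.33,0,255],[0.05,0,-0.12,0,0.524,0,255],[0.05,0,-0.12,0,0.524,0,255]]'
python3 - <<'E'
from h import *
o=r.observe();print(instand(o['eef_pos']))
P=np.r_[toworld(-.1,-.1),.12];print(P);rel(P,95.95)
t=r.snapshot('top');crop(t,220,150,360,250,5,'t29.png')
s=r.snapshot('side');crop(s,210,135,330,255,5,'s29.png')
E
```

```text
t: 33.98
eef_pos: [0.5452, 0.0154, 0.121]
ee_rot: [179.5, 0.0, 95.7]
ft_force: [-1.3, -0.8, 0.0]
width: -0.0
(np.float64(-0.13529595756927096), np.float64(-0.0008098450548165619))
[ 0.45016829 -0.03001019  0.12      ]
shift [-0.0358 -0.099   0.0002] turn [ 0.0083  0.0006 -0.0049] t 33.975 w -0.0
```

View pics/t29.png

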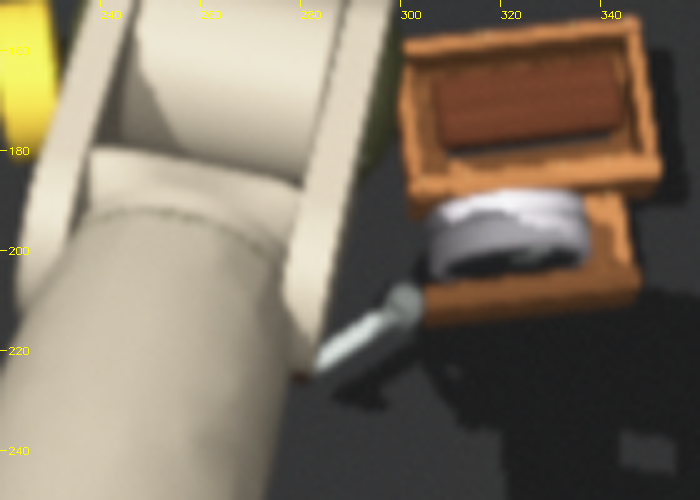

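View pics/s29.png

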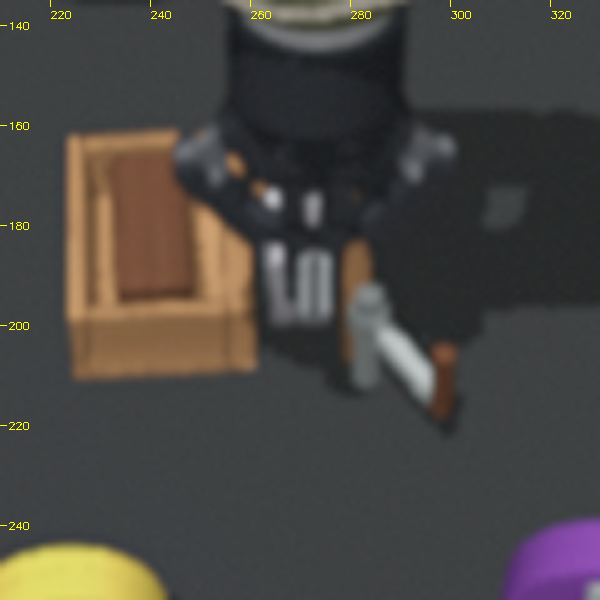

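```bash
python3 -m creep '[[0,-0.04,0,0,0,0,255],[-0.02,-0.08,0,0,0,0,255],[-0.043,-0.093,0,0,0,-0.005,255],[-0.043,-0.093,0.02,0.008,0,-0.005,255],[-0.043,-0.093,0.045,0.008,0,-0.005,255],[-0.043,-0.093,0.056,0.008,0,-0.005,255],[-0.043,-0.093,0.056,0.008,0,-0.005,255]]'
python3 - <<'E'
from h import *
o=r.observe();p=instand(o['eef_pos']);print(np.round(p,4))
for th in range(148,-1,-12):
    a=np.radians(th);q=(-.056-.068*np.sin(a),-.034+.068*np.cos(a));print(th,np.round([-(q[0]-p[0]),q[1]-p[1]],4))
s=r.snapshot('side');crop(s,210,135,330,255,5,'s30.png')
E
```

```text
t: 34.95
eef_pos: [0.4556, -0.0348, 0.0623]
ee_rot: [-179.7, 0.1, 96.2]
ft_force: [0.2, -0.6, -0.2]
width: -0.0001
[-0.0947 -0.0951]
148 [-0.0027  0.0034]
136 [0.0085 0.0122]
124 [0.0177 0.023 ]
112 [0.0243 0.0356]
100 [0.0283 0.0493]
88 [0.0293 0.0634]
76 [0.0273 0.0775]
64 [0.0224 0.0909]
52 [0.0149 0.1029]
40 [0.005  0.1132]
28 [-0.0068  0.1211]
16 [-0.02    0.1264]
4 [-0.034   0.1289]
```

View pics/s30.png

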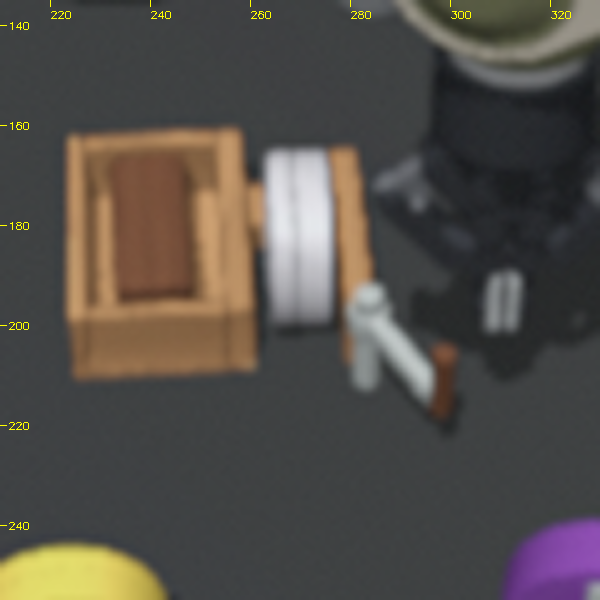

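```bash
python3 -m creep '[[0.003,0.008,0.003,0,0,0,255],[0.0085,0.0122,0.005,0,0,0,255],[0.0135,0.0175,0.005,0,0,0,255],[0.0177,0.023,0.005,0,0,0,255],[0.0212,0.029,0.005,0,0,0,255],[0.0243,0.0356,0.005,0,0,0,255],[0.0268,0.0425,0.005,0,0,0,255],[0.0283,0.0493,0.005,0,0,0,255],[0.0292,0.0565,0.005,0,0,0,255],[0.0293,0.0634,0.005,0,0,0,255]]'
python3 - <<'E'
from h import *
t=r.snapshot('top');crop(t,220,150,360,250,5,'t31.png')
s=r.snapshot('side');crop(s,210,135,330,255,5,'s31.png')
E
```

```text
t: 36.25
eef_pos: [0.5165, 0.0009, 0.0576]
ee_rot: [-179.8, 0.2, 96.2]
ft_force: [-1.4, -0.6, 1.2]
width: -0.0002
```

View pics/t31.png

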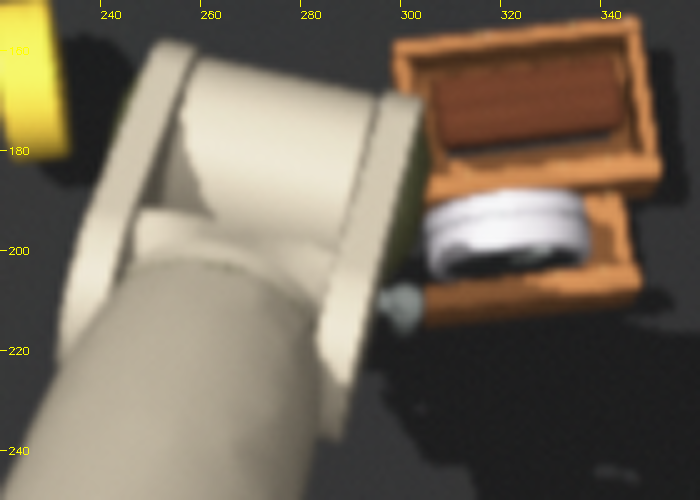

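View pics/s31.png

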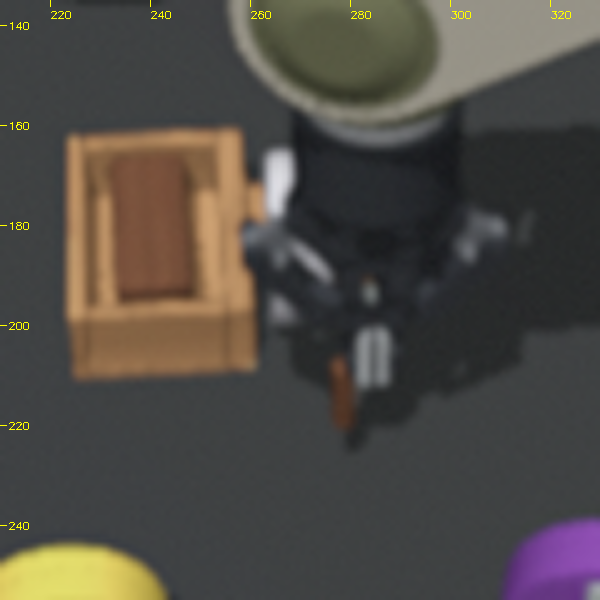

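```bash
python3 -m creep '[[-0.001,0.0066,0,0,0,0,255],[-0.002,0.0132,0,0,0,0,255],[-0.004,0.02,0,0,0,0,255],[-0.007,0.0266,0,0,0,0,255],[-0.0105,0.0328,0,0,0,0,255],[-0.0143,0.0387,0,0,0,0,255],[-0.019,0.044,0,0,0,0,255],[-0.0242,0.0489,0,0,0,0,255],[-0.03,0.0532,0,0,0,0,255],[-0.036,0.0568,0,0,0,0,255]]'
python3 - <<'E'
from h import *
print(instand(r.observe()['eef_pos']))
t=r.snapshot('top');crop(t,220,150,360,250,5,'t32.png')
s=r.snapshot('side');crop(s,210,135,330,255,5,'s32.png')
E
```

```text
t: 37.6
eef_pos: [0.5774, -0.0291, 0.0575]
ee_rot: [-179.8, 0.2, 96.2]
ft_force: [-0.4, 0.3, 0.7]
width: 0.0001
(np.float64(-0.08769441610098985), np.float64(0.02662618136588645))
```

View pics/s32.png

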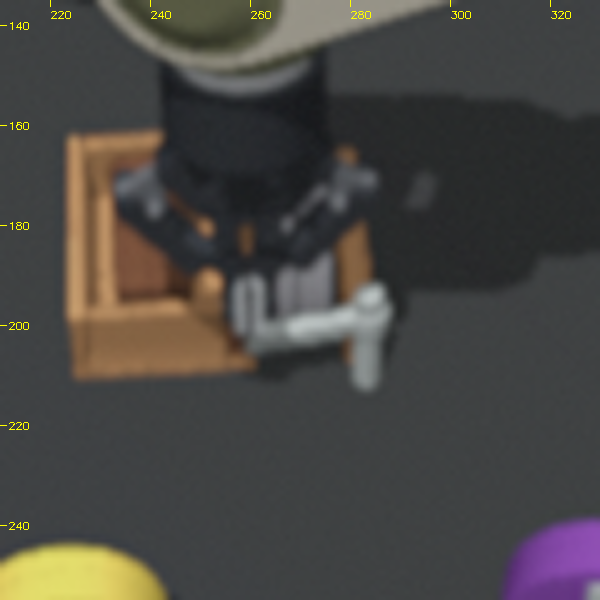

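```bash
python3 -m creep '[[-0.004,0.002,0,0,0,0,255],[-0.008,0.003,0,0,0,0,255],[-0.011,0.003,0,0,0,0,255]]'
python3 -m creep '[[-0.003,0,0,0,0,0,255],[-0.005,0,0,0,0,0,255]]'
```

```text
t: 38.08
eef_pos: [0.5818, -0.0403, 0.0576]
ee_rot: [-179.8, 0.2, 96.1]
ft_force: [0.5, 0.6, 0.1]
width: 0.0
t: 38.33
eef_pos: [0.5821, -0.0436, 0.0575]
ee_rot: [-179.8, -0.0, 96.1]
ft_force: [0.1, 14.5, 1.9]
width: 0.0004
```

Run:
```python
from h import *
print(instand(r.observe()['eef_pos']))
s=r.snapshot('side');crop(s,210,135,330,255,5,'s33.png')
```

```text
(np.float64(-0.07281270532919734), np.float64(0.029830014715316155))
```

View pics/s33.png

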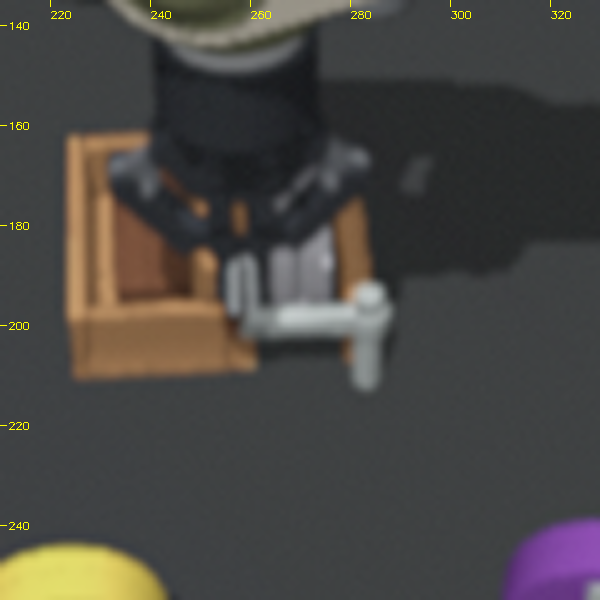

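```bash
python3 -m creep '[[0.005,0,0,0,0,0,255],[0.03,0,0,0,0,0,255],[0.06,0,-0.03,0,0,0,255],[0.1,-0.03,-0.08,0,0,0,255],[0.13,-0.08,-0.1,0,0,0,255],[0.15,-0.14,-0.1,0,0,0,255],[0.17,-0.19,-0.1,0,0,0,255],[0.17,-0.19,-0.1,0,0,0,255]]'
python3 - <<'E'
from h import *
t=r.snapshot('top');crop(t,260,150,360,250,6,'t34.png')
cv2.imwrite('pics/t34f.png',t['color'][:,:,::-1])
s=r.snapshot('side');crop(s,210,135,330,255,5,'s34.png')
R=fittin(s,(262,160,279,203),[.559,-.125],np.radians([-88,-86,-84,-82,-80]))
for x in R: print(np.degrees(x[0]),x[1:],instand(x[1:3]))
for n,d in(('top',t),('side',s)):
  w=lambda x,y,z:np.r_[toworld(x,y),z]
  print(n,'peg top shut',proj(d,w(-.056,.034,.080)),'peg 3deg open',proj(d,w(-.0596,.0339,.08)),'tin seat rear/front mid',proj(d,[w(-.039,0,.045),w(.051,0,.045)]))
E
```

```text
t: 39.38
eef_pos: [0.3724, 0.1061, 0.1584]
ee_rot: [-179.8, -0.0, 96.2]
ft_force: [0.1, 0.1, -0.4]
width: -0.0
-88.0 [ 0.55928473 -0.12394324 96.65457202] (np.float64(0.004742944577722418), np.float64(-0.0012136993443052548))
-86.0 [ 0.56003931 -0.1240094  97.25163706] (np.float64(0.004887002587889336), np.float64(-0.00047005672504218))
-84.0 [ 0.55904687 -0.12605469 86.22519279] (np.float64(0.006818337123918694), np.float64(-0.0016692526330287533))
-82.0 [ 0.55991516 -0.12505988 81.44899192] (np.float64(0.005918939036493814), np.float64(-0.0007024771537003188))
-80.0 [ 0.55908166 -0.12524374 77.64387081] (np.float64(0.006015365022643649), np.float64(-0.0015505527564657973))
top peg top shut [[298.46845794 183.17380839]] peg 3deg open [[297.15137972 183.32588089]] tin seat rear/front mid [[305.4517928  197.82978186]
 [337.73179171 194.95919775]]
side peg top shut [[256.22565095 189.85998096]] peg 3deg open [[256.31006626 190.8664882 ]] tin seat rear/front mid [[269.54296042 194.54296264]
 [267.89597636 171.10290585]]
```

View pics/s34.png

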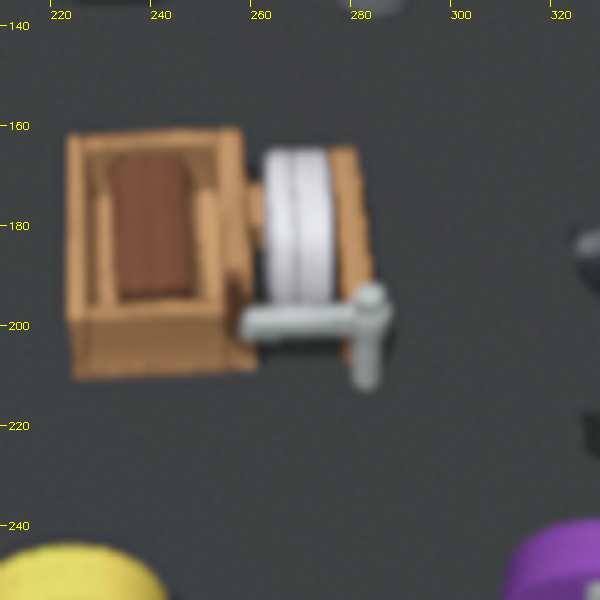

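View pics/t34.png

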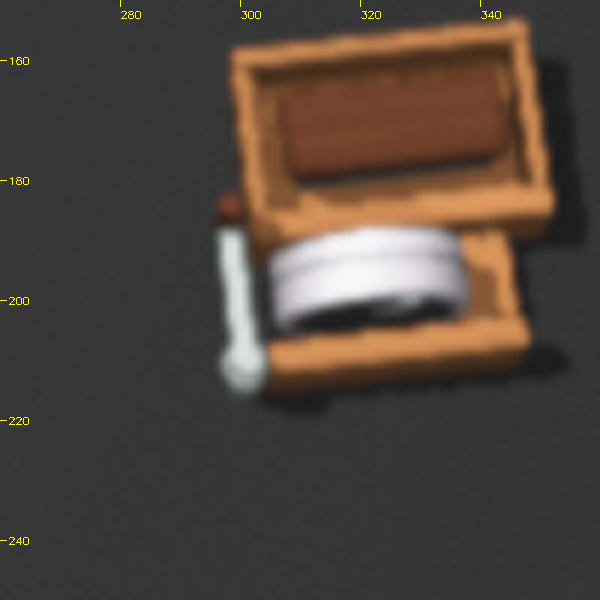

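View pics/t34f.png

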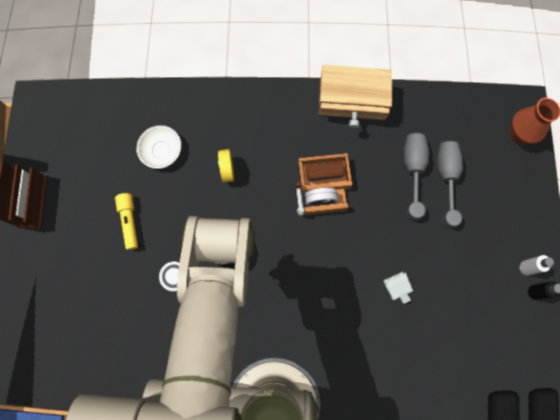

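Run:
```python
from rig import r
print(r.job_done())
```

```text
the job is handed in; nothing more can be done
None
```

The job is handed in: the tin stands on its rim in the slot, up against the stop, and the gate bar is fully shut across the mouth. One early push may break the 40 N limit on the arm and gripper body (below). The run took about 39 s of the 70 s allowed.

- **What I did:** I gripped the tin by both flat faces and turned it in place to aim it. I pushed it along with the shut fingers tilted 30°, re-aimed it once in front of the slot, and pushed until about 10 N showed it was on the stop. I then swung the gate by its peg to its limit, where it met about 14 N.
- **Last checks:**
  - The tin's centre fits the stand's x at about 6 mm and y at about -1 mm, and it is upright.
  - The peg is within about 1 px of its computed shut position.
  - The wrist force is about zero, with the gripper clear of everything.
  - The bystanders I could see had not moved. The arm hid most of the purple tin in the final top picture, but its visible edge looked unchanged from the side.
- **What went wrong:**
  - **Overload:** My first push, with the tool upright, bore down on the tin instead of rolling it. The force on the tool reached about 87 N, under the 120 N wrist limit. If it came through the gripper's body rather than the fingers, it breaks the 40 N limit, and I could not tell which.
  - **Possible dragging:** Two further tries also bore down, at about 20 N. In these bad pushes the tin may have slid instead of rolling, up to about 25 mm in the first, and about 5 mm in each of the later two, after which it came back.
  - **Disagreement:** The fingertips behaved as if they ended near the TCP, not 22 mm ahead of it. Pushing lower with the tool tilted solved this, with almost no force.

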